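# Make the filler-mixing station ready for batch 7

### The job

Make the filler-mixing station ready for batch 7: nest all the loose steel tumblers upright inside the widest one in size order, each inside every larger one, and lift the double-ended tool out of its holder and lay it back, fully down in both cradles, the other way round, so that its narrow pointed end faces out of the front. Only when both are done, turn the knob of the batch counter until the number 7 stands centred in its window. Let go of everything and leave the other things on the table where they are.

Things in the scene. Friction and masses are not known exactly. Their poses are not given: they have to be found in the camera images.
- tumbler_0_mid (a point): the widest steel tumbler, which receives the others: 90 mm outside diameter, 42 mm tall, 0.5 kg, standing upright. This point is on its axis, half-way up; z is its axis, up. All tumblers are straight, round, open at the top, with 3 mm walls and a 4 mm floor (so this one is 84 mm wide inside).
- tumbler_1_mid (a point): the second widest steel tumbler: 66 mm outside diameter, 60 mm inside, 62 mm tall, about 0.1 kg, standing upright on the table; it may be absent. This point is on its axis, half-way up; z is its axis, up. Nested on the floor of a larger one, its rim stands at least 24 mm above the larger one's rim, so it can be held by the top.
- tumbler_2_mid (a point): the third widest steel tumbler: 52 mm outside diameter, 46 mm inside, 82 mm tall, about 0.1 kg, standing upright on the table; it may be absent. This point is on its axis, half-way up; z is its axis, up. Nested on the floor of a larger one, its rim stands at least 24 mm above the larger one's rim, so it can be held by the top.
- tumbler_3_mid (a point): the fourth widest steel tumbler: 38 mm outside diameter, 32 mm inside, 102 mm tall, about 0.1 kg, standing upright on the table; it may be absent. This point is on its axis, half-way up; z is its axis, up. Nested on the floor of a larger one, its rim stands at least 24 mm above the larger one's rim, so it can be held by the top.
- tumbler_4_mid (a point): the slimmest steel tumbler: 25 mm outside diameter, 19 mm inside, 122 mm tall, about 0.1 kg, standing upright on the table; it may be absent. This point is on its axis, half-way up; z is its axis, up. Nested on the floor of a larger one, its rim stands at least 24 mm above the larger one's rim, so it can be held by the top.
- batch_wheel (a joint): the numbered wheel of the batch counter, rad. Numbers 0 to 9 stand 0.6283 rad apart: number k is centred in the window at k x 0.6283 rad. Value and number grow as the knob turns counter-clockwise seen from above. Stops just below 0 and just past 9, no clicks, turns at about 0.06 N m and stays where it is left.
- wheel_grip (a point): centre of the black bar knob on top of the wheel, which turns with it: the bar is 48 mm long (along this point's x axis), 14 mm thick (along y) and 26 mm tall; this point is on the turning axis, half-way up it, 60 mm above the table. The bar stands on a 48 mm disc whose top is 13 mm below this point; the cover is 22 mm below it.
- counter_window (a point): centre of the small window (21 x 26 mm) in the cover of the batch counter, a grey box of 110 x 110 mm, 39 mm tall, fixed to the table; the knob's axis is 39 mm along this point's +x.
- holder_floor (a point): fixed aluminium tool holder: centre of the floor the handle rests on, 32 mm above the table; -x is its open front, +x its walled back pocket. Two open-topped cradles (20 mm long, centred at x = -34 and +34 mm) have a slot 18 mm wide, 13 mm deep; the 48 mm gap between is free for fingers to 22 mm below. Pocket: 44 mm wide, walls 14 mm above this point, back wall at x = 82 mm.
- tool_mid (a point): centre of the double-ended filling tool, 150 mm long, 0.06 kg: wooden handle 100 long, 12 wide, 14 mm tall, a broad flat steel blade (22 mm wide) at its -x end and a narrow steel point at its +x end. z is up. It starts in the holder, centred to a few mm, blade facing out of the front; lying home, this point is 7 mm above the holder's floor point.
- tool_point (a point): tip of the narrow pointed end of the tool, 75 mm along +x from its centre. (A clamp lamp stands at the table edge left of the holder, its arm near x = 0.36, y = 0.46 m, and its head hangs over the back left part of the table, near x = 0.68, y = 0.32 m, some 0.5 m up: keep the arm clear.)
- tumbler_0: the widest tumbler; centre of its underside
- filling_tool: the filling tool; centre of its handle's underside
- tumbler_1: tumbler 1 again; centre of its underside
- tumbler_2: tumbler 2 again; centre of its underside
- tumbler_3: tumbler 3 again; centre of its underside
- tumbler_4: tumbler 4 again; centre of its underside
- amber_bottle: amber glass bottle with black cap, 57 mm wide, 106 mm tall, behind the tumblers; a bystander, origin at the centre of its underside
- water_bottle: white plastic bottle with blue cap, 50 mm wide, 102 mm tall; a bystander, origin at the centre of its underside
- loupe: black loupe, 42 mm across and tall; a bystander, origin at the centre of its underside
- eraser: eraser in a blue sleeve, 21 x 42 x 13 mm; a bystander, origin at the centre of its underside
- felt_weight: felt-covered weight, 34 x 56 x 23 mm; a bystander, origin at the centre of its underside
- slide_box: blue slide box, 63 x 86 x 30 mm; a bystander, origin at the centre of its underside
Things that resemble listed ones, but are neither listed nor needed, are in the scene too. Leave any purple look-alike of the tumbler_3 alone.

How it is judged (in metres and radians):
On the way, in this order (a step that is already met when the one before it is completed fails the run):
1. all tumblers are nested and the tool lies home with its point facing out (angle between each of tumbler_0_mid, tumbler_1_mid, tumbler_2_mid, tumbler_3_mid, tumbler_4_mid's own z axis and vertical below 0.12 rad and z of tumbler_1_mid in the frame of tumbler_0_mid between 0.011 and 0.017 m and horizontal distance between tumbler_1_mid and tumbler_0_mid below 0.012 m and z of tumbler_2_mid in the frame of tumbler_0_mid between 0.021 and 0.031 m and horizontal distance between tumbler_2_mid and tumbler_0_mid below 0.019 m and z of tumbler_3_mid in the frame of tumbler_0_mid between 0.031 and 0.045 m and horizontal distance between tumbler_3_mid and tumbler_0_mid below 0.026 m and z of tumbler_4_mid in the frame of tumbler_0_mid between 0.041 and 0.059 m and horizontal distance between tumbler_4_mid and tumbler_0_mid below 0.0325 m and z of tumbler_2_mid in the frame of tumbler_1_mid between 0.011 and 0.017 m and horizontal distance between tumbler_2_mid and tumbler_1_mid below 0.007 m and z of tumbler_3_mid in the frame of tumbler_1_mid between 0.021 and 0.031 m and horizontal distance between tumbler_3_mid and tumbler_1_mid below 0.014 m and z of tumbler_4_mid in the frame of tumbler_1_mid between 0.031 and 0.045 m and horizontal distance between tumbler_4_mid and tumbler_1_mid below 0.0205 m and z of tumbler_3_mid in the frame of tumbler_2_mid between 0.011 and 0.017 m and horizontal distance between tumbler_3_mid and tumbler_2_mid below 0.007 m and z of tumbler_4_mid in the frame of tumbler_2_mid between 0.021 and 0.031 m and horizontal distance between tumbler_4_mid and tumbler_2_mid below 0.0135 m and z of tumbler_4_mid in the frame of tumbler_3_mid between 0.011 and 0.017 m and horizontal distance between tumbler_4_mid and tumbler_3_mid below 0.0065 m and height (world z) of tumbler_0_mid below 0.026 m and x of tool_point in the frame of holder_floor between -0.095 and -0.058 m and y of tool_point in the frame of holder_floor between -0.008 and 0.008 m and z of tool_mid in the frame of holder_floor between 0.003 and 0.011 m and y of tool_mid in the frame of holder_floor between -0.005 and 0.005 m and z of tool_point in the frame of holder_floor between 0.002 and 0.012 m), for 0.2 s.
2. then the number 7 stands in the window (value of joint batch_wheel between 4.298 and 4.498 rad), for 0.2 s.
At the end, for the whole second after the job is handed in: All tumblers present stand upright inside every larger one, down on the next floor (3 mm), the widest on the table; the tool lies down in both cradles (4 mm), point 58 to 95 mm in front of the holder's centre; the wheel is within 0.1 rad of number 7; all at rest and released (all of step 1 and all of step 2 and linear speed of each of tumbler_0, tumbler_1, tumbler_2, tumbler_3, tumbler_4, filling_tool below 0.02 m/s and velocity of joint batch_wheel between -0.05 and 0.05 rad/s); the robot touches nothing.
It fails at once if a bystander is shoved more than 7 cm or knocked over (distance of any of amber_bottle, water_bottle, loupe, eraser, felt_weight, slide_box from where it was at the start of the episode above 0.07 m or angle between any of amber_bottle, water_bottle, loupe, eraser, felt_weight, slide_box's own z axis and vertical above 0.6 rad).
Of tumbler_1, tumbler_2, tumbler_3, tumbler_4 only 3 to 4 are there at a start; the rules pass over those that are not, and their reading is None.
At some moment in a run one of tumbler_1, tumbler_2, felt_weight may be knocked a few centimetres aside while the robot is not near it.
It also fails if it takes over 192 s, if anything falls off the work surface, if the arm or the gripper's body presses on something with over 40 N, if the wrist force passes 120 N, or if a joint passes its speed limit or range.

### The arm

A 6-joint arm with a two-finger parallel gripper is mounted at the origin on a cart in front of the work surface, level with it; the furniture and walls round the work are solid. World frame = base frame: x ahead of the robot, y to its left, z up, the work surface at z = 0. Lengths are in mm, angles in rad, forces in N, time in s.
With the tool pointing down it reaches from about 300 to 775 mm from the base axis. Payload 14.6 kg.
Tool frame: the origin (TCP) lies at the very end of the fingers, on their centre line; the grasp point (between the pads) lies 19 mm behind it; z points along the fingers, y is the line along which they close (so a half turn about z gives the same grasp; the last joint's range is limited). The gripper opens to 94 mm and grips with 3 to 60 N. Pads are 16 mm wide; open, the fingers measure 119 mm over their backs; the gripper's body (75 mm by 177 mm) begins 78 mm behind the grasp point.
Start: joints at [-1.171, 0.3, 1.521, -0, 1.321, -0.067], TCP at [247.509, -491.15, 166.746] pointing down, gripper open.
Joint ranges: [-3.03, 3.03], [-0.79, 2.21], [0.23, 2.52], [-1.04, 4.18], [0, 3.07], [-2.55, 2.55]. Speed limits (rad/s): [2.22, 2.22, 2.57, 3.14, 3.14, 3.14].

### API

Orientations are given as [roll, pitch, yaw] about the fixed x, y, z axes, in that order (R = Rz(yaw) Ry(pitch) Rx(roll)).
In Python, from cell import read_state, viewer, manip, models gives the robot as it stands.
- The arm moves only by the tool carry_out, never from a script. Its argument "deltas" is a list of rows, each an object with "dp": the shift along the tool's x, y, z in mm, a list of three; "roll": the turn about the tool's z in degrees; "gripper": the opening, from -1 (shut) to 1 (fully open), so that 0 is half open. In form: [{"dp": [tx, ty, tz], "roll": roll, "gripper": gripper}, ...]. A call has 1 to 12 rows; each row is the pose to reach, as a shift and turn from the pose commanded when the call began, along the tool's axes at that moment; what a row does not reach only later rows make up. A row lasts 1/12 s, in which the tool goes at most 41.7 mm and 7.16 degrees, less where a joint would pass 70% of its speed; a pose out of reach is approached as far as the arm can. A call with a gripper value outside its range is refused whole. The fingers move at their own pace and stop on an object; "newtons" is the grip in N (left out, the last holds). Time passes only in rows, so rows that repeat a pose let the fingers close. It gives the time, the measured TCP pose, the force, the opening and the grip force at its end, in the units of the state.
- read_state(): the state, without advancing time (a new reading comes with each control period).
- viewer.camera(name): name is "scene" or "side" or "wrist"; returns the picture (480x640x3 uint8, red, green, blue); there is no depth.
- viewer.camera_params(name): a dict with "fovy" (degrees; the focal length in pixels is half the picture's height over the tangent of half this angle, whatever the lens; pixels are square), "cx", "cy" (the principal point, pixels), "eye" and "attitude" of the camera in the world; the wrist camera has in their place "T_tool_cam" (4x4, takes a point from camera to tool coordinates, whose origin is the TCP and whose axes are the flange's). Camera axes: x right, y up, looking along -z (the intrinsics and any distortion apply to the point x, -y, -z); pixel columns grow to the right and rows downward; lengths in mm; the calibration is good to about 2 mm. A picture is of the moment at which its call begins: read the wrist's pose just before it. camera_params takes no time and is no camera call.
- manip.sign_off(): hands the job in; it is judged then, once.
Trained networks look in the newest picture that a camera, given by its name, has taken for a name from the list of things; names that differ only in an ending like _2 or _b are one class to them, and where a whole thing is asked for, a point or a joint stands for the part that bears it (a point fixed in the world has none). Each returns a list of dicts, best first, with "p" (0 to 1); they miss things now and then, are a little off and sometimes report something else, mostly with a low value. They report only what shows in the picture. A call takes as long as a camera call. They do not tell look-alikes from the thing itself.
- models.cut_out(camera, label): "region" (480x640 bool, what is visible of it) and "box" ([left, top, right, bottom] in pixels, round what is visible of it).
The state is a dict: "clock": time; "joints": joint angles; "qd": joint speeds; "effort": joint torques, N m; "eef_pos": TCP position; "eef_rot": TCP orientation; "wrist_force": force on the tool from outside, world axes, zero at the start; "moment": the same for the moment, N m; "finger_gap": finger opening in mm; "finger_force": force on a finger pad.
Only numpy, scipy, OpenCV 4.12 (cv2) and the standard library are available. Lean on these libraries where they do the work, as an engineer would, in place of code of your own. Each camera call takes 0.05 s, during which the arm holds its last target. There are 200 camera calls.

## Working session

There is one attempt and no reset: what is moved stays moved. The work goes in short steps, Python scripts to look and compute and a tool call to move; the robot and the scene stay as the last step left them, time stands still between calls to the robot, and variables do not carry over. Pictures are saved under pics/ and viewed, at most 14 in all, crops included, and the job is handed in when it is done.

Besides the shell and the picture viewer there is one more tool, called after "Emit:" as name([rows], argument=value, ...), one row to a line, values as JSON. carry_out: Moves the arm, as the interface text tells. Its arguments: {"type":"object","properties":{"deltas":{"type":"array"},"newtons":{"type":"number"}},"required":["deltas"]}

```bash
ls; mkdir -p pics
python3 - <<'E'
from cell import read_state, viewer, manip, models
import cv2
print(read_state())
for c in ["scene","side","wrist"]:
    print(c,viewer.camera_params(c))
    im=viewer.camera(c); cv2.imwrite(f"pics/{c}0.png",im[:,:,::-1])
E
```

```text
pics
{'clock': 0.0, 'joints': array([-1.17064286e+00,  3.00481886e-01,  1.52155878e+00, -2.73842860e-05,
        1.32075820e+00, -6.66001908e-02]), 'qd': array([-1.19496380e-03,  2.45340934e-03,  3.61685018e-04,  4.68682420e-05,
       -1.21332544e-03,  1.61940655e-04]), 'effort': array([-4.19859134e-03, -5.31813276e+01, -3.52743816e+01,  7.06927897e-02,
        2.44660873e-02, -1.15788298e-04]), 'eef_pos': array([ 247.36051149, -490.88123415,  166.18989327]), 'eef_rot': array([-3.14038734e+00, -5.38093410e-05,  4.66760415e-01]), 'wrist_force': array([-0.03694067, -0.38218649,  0.34781105]), 'moment': array([-0.00896715, -0.01079529,  0.04567719]), 'finger_force': 0.0, 'finger_gap': 94.08645342892962}
scene {'fovy': 50.535691834306135, 'cx': 316.80535010055826, 'cy': 238.45154759231974, 'eye': array([124.0253669 , 660.59770733, 572.41152757]), 'attitude': array([ 1.0046905 ,  0.01614255, -2.55992938])}
side {'fovy': 53.763378711270924, 'cx': 319.51417550424384, 'cy': 241.80320571730718, 'eye': array([416.75999558, 696.19111421, 682.0411076 ]), 'attitude': array([ 0.86614628,  0.02140124, -2.94492794])}
wrist {'fovy': 60.93404622244734, 'cx': 327.51522561253654, 'cy': 239.10112434404712, 'T_tool_cam': array([[ 2.81205484e-04,  9.65281736e-01,  2.61210818e-01,
         7.49165793e+01],
       [ 9.99999929e-01, -2.06063279e-04, -3.15057185e-04,
         5.18432893e-01],
       [-2.50292989e-04,  2.61210888e-01, -9.65281725e-01,
        -2.17729988e+02],
       [ 0.00000000e+00,  0.00000000e+00,  0.00000000e+00,
         1.00000000e+00]])}
```

View pics/scene0.png

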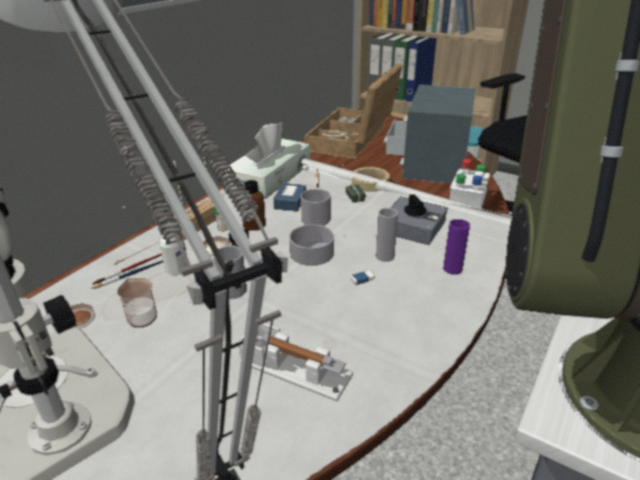

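View pics/side0.png

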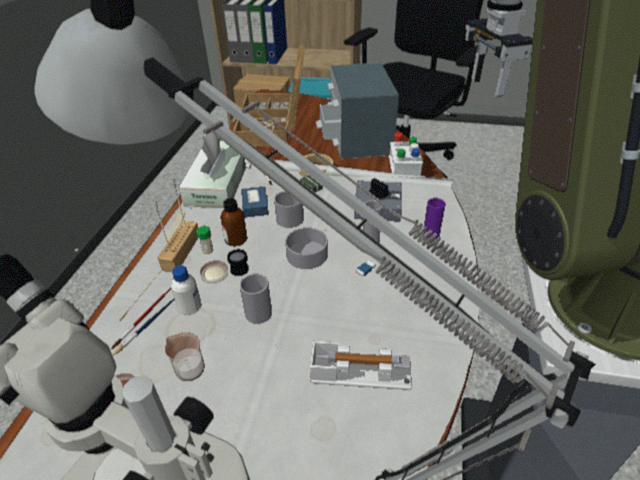

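Side view: tumbler_0 at about (306,247), tumbler_1 (289,210), tumbler_2 (256,298), a grey tumbler behind the lamp arm (372,225) that looks like tumbler_3, the purple look-alike (435,217), the counter (380,200) and the holder (360,365). No tumbler_4 is visible.

```bash
cat > h.py <<'E'
import numpy as np, cv2
from cell import read_state, viewer, manip, models
from scipy.spatial.transform import Rotation as Ro
from scipy.optimize import least_squares
def rot(e): return Ro.from_euler('xyz',e).as_matrix()
class Cam:
    def __init__(s,name,snap=True):
        s.name=name; p=viewer.camera_params(name); st=read_state()
        s.f=240/np.tan(np.radians(p['fovy'])/2); s.c=np.array([p['cx'],p['cy']])
        if 'eye' in p: s.R=rot(p['attitude']); s.t=np.array(p['eye'])
        else:
            Rt=rot(st['eef_rot']); T=p['T_tool_cam']
            s.R=Rt@T[:3,:3]; s.t=st['eef_pos']+Rt@T[:3,3]
        if snap: s.im=viewer.camera(name)[:,:,::-1].copy()
    def px(s,P):
        q=(np.atleast_2d(P)-s.t)@s.R
        return np.c_[s.c[0]-s.f*q[:,0]/q[:,2], s.c[1]+s.f*q[:,1]/q[:,2]]
    def ray(s,uv,z):
        uv=np.atleast_2d(uv).astype(float)
        d=np.c_[(uv[:,0]-s.c[0])/s.f,-(uv[:,1]-s.c[1])/s.f,-np.ones(len(uv))]@s.R.T
        return s.t+d*((z-s.t[2])/d[:,2])[:,None]
    def save(s,fn,crop=None,k=1):
        im=s.im if crop is None else s.im[crop[1]:crop[3],crop[0]:crop[2]]
        cv2.imwrite(fn,cv2.resize(im,None,fx=k,fy=k,interpolation=cv2.INTER_CUBIC))
D={0:(90,42),1:(66,62),2:(52,82),3:(38,102),4:(25,122)}
a=np.linspace(0,2*np.pi,60)
def cyl(x,y,i):
    d,h=D[i]; c=np.c_[x+d/2*np.cos(a),y+d/2*np.sin(a)]
    return np.r_[np.c_[c,0*a],np.c_[c,0*a+h]]
def fitcyl(cam,box,i):
    c=np.array([(box[0]+box[2])/2,(box[1]+box[3])/2]); g=cam.ray(c,D[i][1]/2)[0,:2]
    def r(p):
        q=cam.px(cyl(*p,i)); return np.r_[q.min(0),q.max(0)]-np.array(box)
    s=least_squares(r,g,loss='soft_l1'); return s.x,s.fun
E
python3 - <<'E'
from h import *
np.set_printoptions(precision=1,suppress=True)
for n in ["side","scene"]:
    c=Cam(n)
    for i in range(5):
        for d in models.cut_out(n,f"tumbler_{i}")[:4]:
            if d['p']<.1: continue
            print(n,i,round(d['p'],2),d['box'],int(d['region'].sum()),*fitcyl(c,d['box'],i))
    for l in ["filling_tool","wheel_grip","amber_bottle","water_bottle","loupe","eraser","felt_weight","slide_box"]:
        for d in models.cut_out(n,l)[:2]:
            b=d['box'];print(n,l,round(d['p'],2),b,c.ray([(b[0]+b[2])/2,(b[1]+b[3])/2],{'filling_tool':40,'wheel_grip':60}.get(l,15))[0])
E
```

```text
side 0 0.91 [423.8, 197.8, 446.5, 234.9] 606 [ 355.5 -196.1] [-16.4  -0.9   3.3   0.5]
side 0 0.85 [271.3, 190.5, 303.2, 230.9] 847 [ 676.9 -162.7] [-3.   1.6  4.6 -1.5]
side 0 0.82 [365.2, 203.1, 383.5, 240.1] 348 [ 492.3 -153.4] [-18.9  -1.3   3.4   0.7]
side 0 0.72 [287.5, 227.8, 327.0, 264.4] 1506 [606.4 -52. ] [-1.5 -4.4  1.6  1.2]
side 1 0.91 [423.8, 197.8, 446.5, 234.9] 606 [ 347.9 -183.8] [-8.1 -1.7  2.8  0.9]
side 1 0.85 [271.3, 190.5, 303.2, 230.9] 847 [ 674.4 -148. ] [ 0.7  1.  -0.8 -0.7]
side 1 0.82 [365.2, 203.1, 383.5, 240.1] 348 [ 481.8 -141.9] [-9.8 -2.1  3.   1.1]
side 1 0.72 [287.5, 227.8, 327.0, 264.4] 1506 [604.3 -35.9] [ 2.7 -3.6 -4.3  2.5]
side 2 0.91 [423.8, 197.8, 446.5, 234.9] 606 [ 345.2 -175.4] [-4.  -5.1  2.2  1.4]
side 2 0.85 [271.3, 190.5, 303.2, 230.9] 847 [ 672.3 -134.5] [ 2.4 -1.2 -4.2  1.1]
side 2 0.82 [365.2, 203.1, 383.5, 240.1] 348 [ 476.7 -134.2] [-5.  -5.4  2.4  1.5]
side 2 0.72 [287.5, 227.8, 327.0, 264.4] 1506 [607.5 -26.2] [  2.8  -6.4 -10.    3.2]
side 3 0.91 [423.8, 197.8, 446.5, 234.9] 606 [ 344.6 -167.1] [-0.7 -8.7  0.6  1.8]
side 3 0.85 
[... 3070 characters left out ...]
0.94 [257.8, 335.7, 346.3, 374.5] [438.  237.3  40. ]
scene wheel_grip 0.78 [403.0, 194.1, 435.2, 218.7] [ 461.9 -224.1   60. ]
scene amber_bottle 0.67 [244.2, 174.5, 262.6, 227.3] [ 828.  -125.5   15. ]
scene water_bottle 0.69 [160.9, 238.8, 185.9, 276.4] [812.4 138.   15. ]
scene loupe 0.34 [375.9, 210.3, 397.6, 264.5] [ 494.3 -146.3   15. ]
scene eraser 0.48 [351.9, 273.9, 373.6, 282.0] [469.1   0.3  15. ]
scene eraser 0.42 [379.2, 206.5, 398.9, 262.2] [ 495.6 -159.3   15. ]
scene felt_weight 0.66 [343.2, 186.9, 367.8, 205.0] [ 638.5 -270.9   15. ]
scene slide_box 0.61 [272.0, 179.5, 306.2, 211.1] [ 773.6 -191.8   15. ]
scene slide_box 0.27 [293.7, 226.4, 333.9, 265.7] [603.1 -40.6  15. ]
```

Run:
```python
from h import *
c=Cam("side"); c.save("pics/cmp.png",(340,160,470,270),5)
```

```text
(no output)
```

View pics/cmp.png

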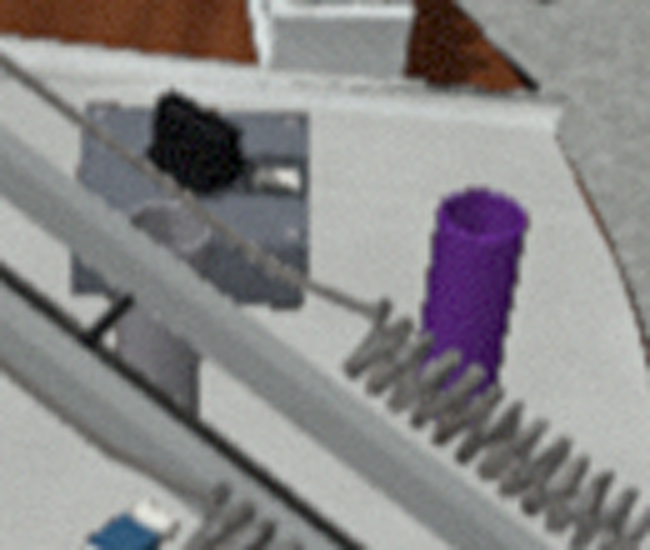

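Crop: the grey tumbler (372,225) is tumbler_3 and the purple one (435,217) is left alone. Now I'll plan the helper that turns targets into tool-frame moves.

```bash
cat >> h.py <<'E'
def go(x,y,z,yaw=None):
    st=read_state(); R=rot(st['eef_rot']); d=R.T@(np.array([x,y,z])-st['eef_pos'])
    r=0 if yaw is None else ((-(yaw-st['eef_rot'][2]))+np.pi)%(2*np.pi)-np.pi
    print('from',np.round(st['eef_pos'],1),np.round(st['eef_rot'],3),'dp',np.round(d,1),'roll',round(np.degrees(r),1),'dist',round(np.linalg.norm(d)),'t',round(st['clock'],1), 'j6',round(st['joints'][5],2))
E
python3 - <<'E'
from h import *
np.set_printoptions(precision=1,suppress=True)
s=Cam("side",0); c=Cam("scene",0)
print('cab',s.ray([[345,158],[396,150],[332,65]],0), c.ray([[406,165],[468,180]],0))
q=s.ray([[256,283]],82);print('T2 rim',q, s.ray([[257,316]],0))
print(c.px(cyl(672,110,2)).min(0),c.px(cyl(672,110,2)).max(0))
go(675,-153,200,0.0)
E
```

```text
cab [[  588.3  -455.7     0. ]
 [  451.3  -523.      0. ]
 [  750.3 -1156.4     0. ]] [[ 625.2 -522.9    0. ]
 [ 452.8 -520.4    0. ]]
T2 rim [[656.7 136.9  82. ]] [[661.8 144.1   0. ]]
[219.4 235.1] [252.6 288.2]
from [ 247.5 -491.2  166.8] [ 3.1 -0.   0.5] dp [ 533.9 -109.6  -33.2] roll 26.7 dist 546 t 1.6 j6 -0.07
```

View pics/wrist0.png

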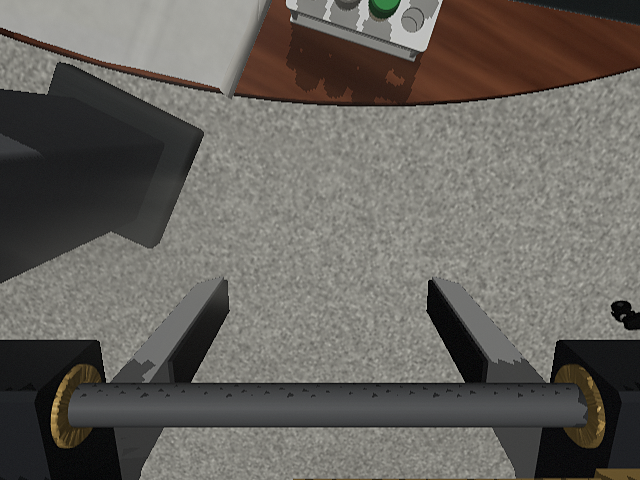

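The wrist view shows only floor and the table edge; image up is tool +x, and the TCP is near (327,280).

Emit:
carry_out([
  {"dp": [40,-20,-10],"roll": 4,"gripper": 1},
  {"dp": [70,-38,-20],"roll": 8,"gripper": 1},
  {"dp": [103,-55,-28],"roll": 12,"gripper": 1},
  {"dp": [136,-72,-36],"roll": 16,"gripper": 1},
  {"dp": [170,-90,-44],"roll": 20,"gripper": 1},
  {"dp": [203,-107,-52],"roll": 24,"gripper": 1},
  {"dp": [236,-124,-60],"roll": 26.7,"gripper": 1},
  {"dp": [268,-137,-66],"roll": 26.7,"gripper": 1},
  {"dp": [305,-134,-66],"roll": 26.7,"gripper": 1},
  {"dp": [343,-131,-66],"roll": 26.7,"gripper": 1},
  {"dp": [381,-127,-66],"roll": 26.7,"gripper": 1},
  {"dp": [419,-123,-60],"roll": 26.7,"gripper": 1},
])

```text
clock: 2.6
eef_pos: [568.3, -191.7, 227.8]
eef_rot: [3.141, -0.002, 0.001]
wrist_force: [-0.0, -0.8, 0.5]
finger_gap: 93.8
finger_force: 0.0
```

```bash
python3 -c "
from h import *
go(675,-153,200,0.0)"
```

```text
from [ 568.3 -191.7  227.8] [ 3.141e+00 -2.000e-03  1.000e-03] dp [106.7 -38.6  28. ] roll 0.1 dist 117 t 2.6 j6 1.18
```

Emit:
carry_out([
  {"dp": [35,-13,9],"roll": 0,"gripper": 1},
  {"dp": [70,-26,18],"roll": 0,"gripper": 1},
  {"dp": [107,-39,28],"roll": 0,"gripper": 1},
  {"dp": [107,-39,28],"roll": 0,"gripper": 1},
  {"dp": [107,-39,28],"roll": 0,"gripper": 1},
])

```text
clock: 3.02
eef_pos: [673.8, -152.6, 195.6]
eef_rot: [-3.14, 0.004, 0.003]
wrist_force: [0.1, 0.1, 0.5]
finger_gap: 93.8
finger_force: 0.0
```

```bash
cat >> h.py <<'E'
def look(i=None,fn=None):
    c=Cam("wrist")
    if fn: c.save(fn)
    for d in models.cut_out("wrist","tumbler_1"):
        if d['p']<.2: continue
        m=d['region'].astype(np.uint8); g=cv2.findContours(m,0,1)[0]; g=max(g,key=cv2.contourArea)[:,0]
        print(round(d['p'],2),np.round(d['box']),end=' ')
        for k in ([i] if i is not None else D):
            x,f=fitcyl(c,d['box'],k); print(k,np.round(x,1),'res',np.round(f,1),end='; ')
        print()
    return c
E
python3 - <<'E'
from h import *
look(None,"pics/w1.png")
E
```

```text
0.98 [165. 227. 262. 322.] 0 [605.4 -39.9] res [-1.  -0.9  1.3  1.2]; 1 [611.3 -38.7] res [  1.7   4.8 -11.3  -6.2]; 2 [610.7 -39. ] res [  1.4  11.8 -17.5  -2.7]; 3 [612.8 -39.7] res [  1.2  16.3 -23.6  -1.8]; 4 [616. -41.] res [  1.1  19.3 -28.6  -1.4]; 
0.89 [292. 170. 370. 253.] 0 [ 665.3 -156.2] res [-10.3  -2.2   9.1  13.6]; 1 [ 674.2 -156.5] res [ 1.  1. -1. -1.]; 2 [ 674.6 -156.4] res [ 7.3  7.6 -7.3 -2.3]; 3 [ 673.2 -156.4] res [ 14.6  15.9 -14.2  -1.6]; 4 [ 672.5 -156.5] res [ 22.2  22.9 -21.1  -1.3]; 
0.66 [296. 451. 332. 480.] 0 [ 325.8 -147.1] res [-14.2  -2.   27.9  58.6]; 1 [ 340.  -139.7] res [-12.3  -3.6  11.9  58. ]; 2 [ 428.7 -141. ] res [ -8.3 -61.6   8.1   4.1]; 3 [ 445.  -141.8] res [ -2.3 -68.5   2.3   2.2]; 4 [ 460.2 -140.2] res [  1.1 -75.   -5.9   1.4]; 
0.62 [  0. 191.  70. 264.] 0 [643.  112.3] res [-2.  -2.1 46.6 23.6]; 1 [656.8 105.7] res [-1.6 -3.8 39.5  5.5]; 2 [661.1  96.2] res [-1.4 -1.1 41.3  1. ]; 3 [662.8  87.3] res [-1.2  4.1 42.9 -1.1]; 4 [663.   78.2] res [-1.  10.2 45.3 -1. ]; 
0.6 [254. 363. 303. 454.] 0 [ 444.9 -109.4] res [-10.3  -1.   24.8   1.3]; 1 [ 454.4 -110.5] res [-1.8  0.9 15.5 -0.8]; 2 [ 464.  -107.8] res [-1.5 -1.   7.1  1. ]; 3 [ 475.2 -106.4] res [ 0.2 -4.3 -0.3  1.6]; 4 [ 487.8 -104.7] res [ 1.1 -9.1 -7.6  1.3];
```

View pics/w1.png

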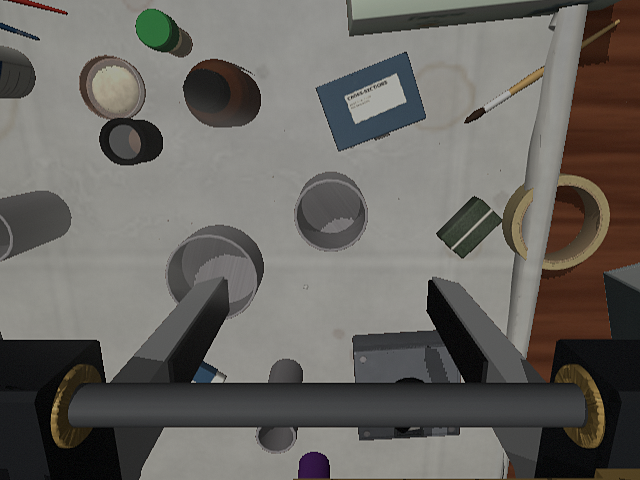

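Wrist view: T1 at (331,212) fits radius and height at (674,-156.5); T0 at (214,272). No tumbler_4 in sight.

```bash
python3 -c "
from h import *
go(674,-156.5,43,0.0)"
```

```text
from [ 673.  -154.   199.3] [ 3.141e+00 -0.000e+00  1.000e-03] dp [  1.    2.5 156.3] roll 0.0 dist 156 t 3.1 j6 1.29
```

Emit:
carry_out([
  {"dp": [0,2.5,35],"roll": 0,"gripper": 1},
  {"dp": [0,2.5,70],"roll": 0,"gripper": 1},
  {"dp": [0,2.5,105],"roll": 0,"gripper": 1},
  {"dp": [0,2.5,135],"roll": 0,"gripper": 1},
  {"dp": [0,2.5,156],"roll": 0,"gripper": 1},
  {"dp": [0,2.5,156],"roll": 0,"gripper": 1},
  {"dp": [0,2.5,156],"roll": 0,"gripper": 0.2},
  {"dp": [0,2.5,156],"roll": 0,"gripper": 0},
  {"dp": [0,2.5,156],"roll": 0,"gripper": 0},
  {"dp": [0,2.5,156],"roll": 0,"gripper": 0},
  {"dp": [0,2.5,156],"roll": 0,"gripper": 0},
], newtons=15)

```text
clock: 4.03
eef_pos: [673.7, -156.4, 44.1]
eef_rot: [3.141, -0.002, 0.001]
wrist_force: [0.7, 0.5, -0.1]
finger_gap: 63.9
finger_force: 0.0
```

Emit:
carry_out([
  {"dp": [0,0,0],"roll": 0,"gripper": -0.2},
  {"dp": [0,0,0],"roll": 0,"gripper": -0.2},
  {"dp": [0,0,0],"roll": 0,"gripper": -0.2},
])

```text
clock: 4.28
eef_pos: [673.3, -156.2, 42.8]
eef_rot: [3.142, -0.0, 0.001]
wrist_force: [-0.5, 0.7, -0.1]
finger_gap: 44.1
finger_force: 0.0
```

Run:
```python
from h import *
look(None,"pics/w2.png")
```

```text
0.93 [ 58. 278. 225. 383.] 0 [609.2 -39.6] res [ 0.2 -4.8 -0.3 45.9]; 1 [643.4 -46.6] res [  1.2 -36.4 -10.9   1.5]; 2 [650.6 -53.3] res [  1.  -36.6 -12.1   1.1]; 3 [657.6 -60. ] res [  0.8 -36.6 -13.3   0.9]; 4 [665.  -67.3] res [  0.7 -38.  -12.9   0.7]; 
0.74 [261. 194. 388. 336.] 0 [ 663.8 -156. ] res [-14.2  -1.6  16.5  16.5]; 1 [ 674.2 -155.5] res [-0.3  1.   0.3 -0.8]; 2 [ 678.6 -155.6] res [ 7.8  5.  -8.  -1.9]; 3 [ 682.  -155.3] res [ 16.9  10.4 -19.2  -1.3]; 4 [ 686.2 -154.5] res [ 25.7  14.  -33.4  -0.9]; 
0.57 [239. 467. 283. 480.] 0 [ 450.4 -132.8] res [ -9.9  -1.5  73.2 131.2]; 1 [ 463.3 -125.6] res [-10.9  -2.4  46.3 138.3]; 2 [ 589.6 -131.1] res [ -11.  -142.    44.2    3. ]; 3 [ 604.2 -134.4] res [  -0.9 -152.    39.     1.5]; 4 [ 618.5 -133. ] res [  -0.7 -162.3   27.7    1.1];
```

View pics/w2.png

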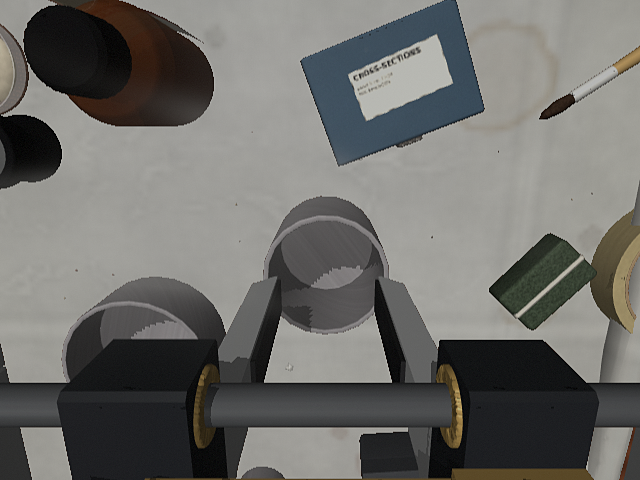

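The fingers closed to 44 mm without touching. In the images the inner fingertip corners (w1: (228,278),(428,280); w2: (280,278),(374,278)) triangulate about 37 mm short of the reported TCP. T1's fit is unchanged at (674,-155.5), so the real fingertips were above the rim. I'll reopen, go 36 mm lower and grip again, watching forces.

Emit:
carry_out([
  {"dp": [0,0,0],"roll": 0,"gripper": 1},
  {"dp": [0,0,0],"roll": 0,"gripper": 1},
  {"dp": [0,0,0],"roll": 0,"gripper": 1},
  {"dp": [0,0,0],"roll": 0,"gripper": 1},
  {"dp": [0,0,0],"roll": 0,"gripper": 1},
  {"dp": [0,0,0],"roll": 0,"gripper": 1},
  {"dp": [0,0,0],"roll": 0,"gripper": 1},
  {"dp": [0,0,5],"roll": 0,"gripper": 1},
  {"dp": [0,0,10],"roll": 0,"gripper": 1},
  {"dp": [0,0,15],"roll": 0,"gripper": 1},
  {"dp": [0,0,20],"roll": 0,"gripper": 1},
  {"dp": [0,0,20],"roll": 0,"gripper": 1},
])

```text
clock: 5.38
eef_pos: [672.6, -156.0, 21.1]
eef_rot: [-3.141, 0.002, 0.001]
wrist_force: [-0.4, -0.0, -0.9]
finger_gap: 94.1
finger_force: 0.0
```

Emit:
carry_out([
  {"dp": [0,0,4],"roll": 0,"gripper": 1},
  {"dp": [0,0,8],"roll": 0,"gripper": 1},
  {"dp": [0,0,12],"roll": 0,"gripper": 1},
  {"dp": [0,0,16],"roll": 0,"gripper": 1},
  {"dp": [0,0,16],"roll": 0,"gripper": 0.2},
  {"dp": [0,0,16],"roll": 0,"gripper": 0.2},
  {"dp": [0,0,16],"roll": 0,"gripper": 0.2},
  {"dp": [0,0,16],"roll": 0,"gripper": 0.2},
  {"dp": [0,0,16],"roll": 0,"gripper": 0.2},
  {"dp": [0,0,16],"roll": 0,"gripper": 0.2},
])

```text
clock: 6.22
eef_pos: [673.5, -156.1, 7.0]
eef_rot: [3.142, -0.0, 0.001]
wrist_force: [0.4, 0.1, 1.2]
finger_gap: 64.1
finger_force: 15.0
```

Emit:
carry_out([
  {"dp": [0,0,0],"roll": 0,"gripper": 0.2},
  {"dp": [0,0,-25],"roll": 0,"gripper": 0.2},
  {"dp": [0,0,-60],"roll": 0,"gripper": 0.2},
  {"dp": [0,0,-90],"roll": 0,"gripper": 0.2},
  {"dp": [0,0,-120],"roll": 0,"gripper": 0.2},
  {"dp": [0,0,-120],"roll": 0,"gripper": 0.2},
  {"dp": [0,0,-120],"roll": 0,"gripper": 0.2},
], newtons=20)

```text
clock: 6.8
eef_pos: [673.9, -156.4, 128.3]
eef_rot: [3.141, -0.003, 0.001]
wrist_force: [-0.5, 0.2, -2.1]
finger_gap: 64.6
finger_force: 20.0
```

Run:
```python
from h import *
c=look(None,"pics/w3.png")
go(605.5,-40,126,0)
```

```text
0.91 [250. 206. 401. 373.] 0 [ 638.5 -153.4] res [ 15.    2.  -22.  -47.3]; 1 [ 642.8 -141.5] res [ 10.9  10.7 -50.8 -54.6]; 2 [ 603.9 -136.8] res [ 12.1  61.  -66.3  -2.6]; 3 [ 609.  -125.7] res [  1.1  63.  -87.9  -1.6]; 4 [ 615.3 -123. ] res [  0.9  63.3 -98.1  -1.2]; 
0.9 [240. 431. 292. 478.] 0 [ 413.3 -112.2] res [-10.   -1.9  34.8  60.9]; 1 [ 427.7 -113. ] res [-1.6 -3.8 23.8 59.8]; 2 [ 503.8 -114.6] res [ -1.3 -64.9  17.8   3.1]; 3 [ 518.4 -112.7] res [ -1.1 -72.    8.4   1.9]; 4 [ 532.8 -111.7] res [ -0.2 -79.4   0.3   1.3]; 
0.78 [  1. 209.  17. 263.] 0 [638.9  55.8] res [ -1.8  -1.9 121.1  62.6]; 1 [654.   49.1] res [ -1.5  -5.5 112.9  42.1]; 2 [685.2  34.2] res [ -1.2 -33.8 117.6   2.5]; 3 [685.5  25.7] res [ -1.  -25.9 119.3   1.6]; 4 [686.   16.6] res [ -0.9 -18.8 122.1   1.2]; 
0.59 [126. 244. 245. 360.] 0 [606.8 -38.7] res [-0.9 -0.6  1.2  0.7]; 1 [613.8 -39. ] res [  1.5   4.8 -12.2  -7. ]; 2 [615.  -41.3] res [  1.3  11.1 -17.4  -2.6]; 3 [619.4 -44.2] res [  1.1  13.9 -22.3  -1.7]; 4 [624.8 -47.7] res [  0.9  15.1 -26.1  -1.3]; 
from [ 672.7 -156.   125.2] [-3.141e+00  2.000e-03  1.000e-03] dp [ -67.1 -116.1   -0.6] roll 0.0 dist 134 t 6.9 j6 1.29
```

View pics/w3.png

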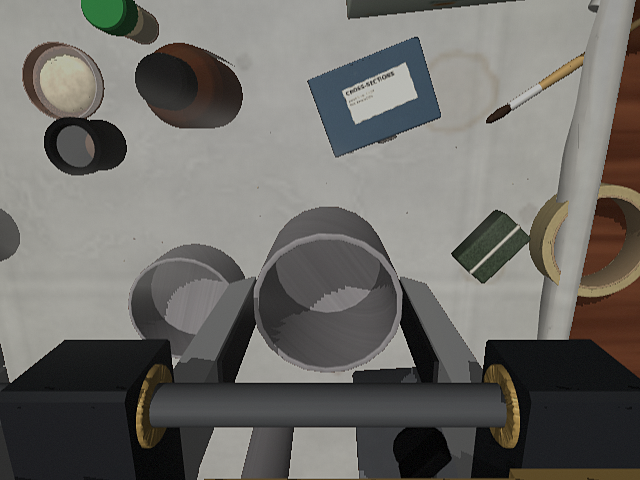

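T1 is gripped cleanly at (328,290); T0 fits at (606.5,-39) with ~1 px residuals.

Emit:
carry_out([
  {"dp": [-17,-29,0],"roll": 0,"gripper": 0.2},
  {"dp": [-34,-58,0],"roll": 0,"gripper": 0.2},
  {"dp": [-51,-87,0],"roll": 0,"gripper": 0.2},
  {"dp": [-67,-116.5,0],"roll": 0,"gripper": 0.2},
  {"dp": [-67,-116.5,0],"roll": 0,"gripper": 0.2},
  {"dp": [-67,-116.5,30],"roll": 0,"gripper": 0.2},
  {"dp": [-67,-116.5,55],"roll": 0,"gripper": 0.2},
  {"dp": [-67,-116.5,75],"roll": 0,"gripper": 0.2},
  {"dp": [-67,-116.5,90],"roll": 0,"gripper": 0.2},
  {"dp": [-67,-116.5,100],"roll": 0,"gripper": 0.2},
  {"dp": [-67,-116.5,108],"roll": 0,"gripper": 0.2},
  {"dp": [-67,-116.5,108],"roll": 0,"gripper": 0.2},
])

```text
clock: 7.9
eef_pos: [605.3, -39.7, 16.8]
eef_rot: [-3.141, 0.003, 0.001]
wrist_force: [0.5, 0.4, -1.8]
finger_gap: 64.3
finger_force: 20.0
```

Emit:
carry_out([
  {"dp": [0,0,2],"roll": 0,"gripper": 0.2},
  {"dp": [0,0,4],"roll": 0,"gripper": 0.2},
  {"dp": [0,0,5.5],"roll": 0,"gripper": 0.2},
  {"dp": [0,0,7.5],"roll": 0,"gripper": 0.2},
  {"dp": [0,0,7.5],"roll": 0,"gripper": 0.2},
])

```text
clock: 8.32
eef_pos: [606.2, -39.7, 11.2]
eef_rot: [3.142, -0.0, 0.001]
wrist_force: [0.5, 0.3, -1.4]
finger_gap: 64.3
finger_force: 20.0
```

Emit:
carry_out([
  {"dp": [0,0,0.5],"roll": 0,"gripper": 0.2},
  {"dp": [0,0,0.5],"roll": 0,"gripper": 0.6},
  {"dp": [0,0,0.5],"roll": 0,"gripper": 0.8},
  {"dp": [0,0,0.5],"roll": 0,"gripper": 1},
  {"dp": [0,0,0.5],"roll": 0,"gripper": 1},
  {"dp": [0,0,0.5],"roll": 0,"gripper": 1},
  {"dp": [0,0,-30],"roll": 0,"gripper": 1},
  {"dp": [0,0,-70],"roll": 0,"gripper": 1},
  {"dp": [0,0,-110],"roll": 0,"gripper": 1},
  {"dp": [12,-30,-135],"roll": 0,"gripper": 1},
  {"dp": [20,-65,-150],"roll": 0,"gripper": 1},
  {"dp": [30,-100,-150],"roll": 0,"gripper": 1},
])

```text
clock: 9.32
eef_pos: [637.7, 61.2, 166.0]
eef_rot: [-3.141, -0.006, -0.001]
wrist_force: [-0.2, -0.5, 0.1]
finger_gap: 93.8
finger_force: 0.0
```

Run:
```python
from h import *
c=look(None,"pics/w4.png")
```

```text
0.73 [383. 200. 492. 300.] 0 [606.2 -39.2] res [-0.  -2.7  0.   3.5]; 1 [610.6 -41.7] res [15.   5.2 -1.6 -4.8]; 2 [609.8 -41.2] res [21.7 13.2 -1.3 -2.4]; 3 [610.7 -40.6] res [28.2 19.5 -1.1 -1.6]; 4 [612.4 -39.3] res [33.6 24.3 -1.  -1.3]; 
0.68 [488. 448. 514. 478.] 0 [325.2 -92.5] res [-66.4  -2.    2.2  66.1]; 1 [339.2 -93.6] res [-54.3  -3.5   1.8  65.5]; 2 [429.4 -80.9] res [-54.  -68.8   1.4   3.9]; 3 [444.6 -77.1] res [-50.1 -75.5   1.2   2.2]; 4 [458.9 -72.9] res [-47.  -82.    1.1   1.6]; 
0.63 [190. 159. 272. 238.] 0 [644.2 133.7] res [-2.  -2.3 25.2 25. ]; 1 [657.5 137.6] res [-1.5 -3.7  8.1  3.2]; 2 [659.3 137.3] res [-0.7  2.   1.  -1.1]; 3 [657.8 136.7] res [ 1.1 11.3 -5.8 -1.5]; 4 [656.3 137. ] res [  1.   19.9 -12.9  -1.2]; 
0.62 [396. 211. 490. 294.] 0 [595.5 -39.8] res [-13.   -2.2   2.   20.6]; 1 [610.  -40.5] res [ 0.6 -4.8 -0.5  2. ]; 2 [612.8 -39. ] res [ 6.4 -0.5 -1.3  0.3]; 3 [615.5 -38.2] res [12.9  4.  -1.1 -1.5]; 4 [617. -37.] res [18.5  9.1 -1.  -1.2];
```

```bash
python3 -c "
from h import *
go(659,137.4,26,0)"
```

```text
from [636.8  64.7 161.9] [-3.141e+00 -2.000e-03  5.000e-03] dp [ 22.3 -72.5 136. ] roll 0.3 dist 156 t 9.4 j6 1.61
```

Emit:
carry_out([
  {"dp": [10,-38,0],"roll": 0,"gripper": 1},
  {"dp": [22,-75,10],"roll": 0,"gripper": 1},
  {"dp": [22,-75,35],"roll": 0,"gripper": 1},
  {"dp": [22,-75,35],"roll": 0,"gripper": 1},
  {"dp": [22,-75,35],"roll": 0,"gripper": 1},
])

```text
clock: 9.83
eef_pos: [657.3, 134.6, 125.1]
eef_rot: [3.141, 0.003, 0.001]
wrist_force: [0.1, 0.2, 0.5]
finger_gap: 93.9
finger_force: 0.0
```

Run:
```python
from h import *
c=look(2,"pics/w5.png")
for i in range(3): go(659,137.4,26,0)
```

```text
0.88 [490. 243. 610. 344.] 2 [610.1 -37.2] res [-0.4 -0.2  0.3  0.2]; 
0.87 [283. 185. 360. 279.] 2 [659.9 137.5] res [-0.9  0.9  0.9 -0.7]; 
0.71 [471. 228. 602. 345.] 2 [611.6 -29.9] res [11.  13.4 -1.2 -2.8]; 
from [658.4 134.1 127.6] [-3.142e+00 -1.000e-03 -1.000e-03] dp [  0.5  -3.3 101.6] roll -0.0 dist 102 t 9.9 j6 1.72
from [658.4 134.1 127.6] [-3.142e+00 -1.000e-03 -1.000e-03] dp [  0.5  -3.3 101.6] roll -0.0 dist 102 t 9.9 j6 1.72
from [658.4 134.1 127.6] [-3.142e+00 -1.000e-03 -1.000e-03] dp [  0.5  -3.3 101.6] roll -0.0 dist 102 t 9.9 j6 1.72
```

Emit:
carry_out([
  {"dp": [1,-3,30],"roll": 0,"gripper": 1},
  {"dp": [1,-3,60],"roll": 0,"gripper": 1},
  {"dp": [1,-3,85],"roll": 0,"gripper": 1},
  {"dp": [1,-3,100.5],"roll": 0,"gripper": 1},
  {"dp": [1,-3,100.5],"roll": 0,"gripper": 0.5},
  {"dp": [1,-3,100.5],"roll": 0,"gripper": -0.1},
  {"dp": [1,-3,100.5],"roll": 0,"gripper": -0.1},
  {"dp": [1,-3,100.5],"roll": 0,"gripper": -0.1},
  {"dp": [1,-3,100.5],"roll": 0,"gripper": -0.1},
  {"dp": [1,-3,100.5],"roll": 0,"gripper": -0.1},
  {"dp": [1,-3,100.5],"roll": 0,"gripper": -0.1},
  {"dp": [1,-3,100.5],"roll": 0,"gripper": -0.1},
])

```text
clock: 10.93
eef_pos: [659.3, 138.3, 26.4]
eef_rot: [-3.142, -0.001, 0.001]
wrist_force: [-0.1, -0.7, 4.8]
finger_gap: 51.3
finger_force: 20.1
```

Emit:
carry_out([
  {"dp": [0,0,-25],"roll": 0,"gripper": -0.1},
  {"dp": [0,0,-60],"roll": 0,"gripper": -0.1},
  {"dp": [0,0,-95],"roll": 0,"gripper": -0.1},
  {"dp": [-5,15,-120],"roll": 0,"gripper": -0.1},
  {"dp": [-20,45,-120],"roll": 0,"gripper": -0.1},
  {"dp": [-35,75,-120],"roll": 0,"gripper": -0.1},
  {"dp": [-52,100,-120],"roll": 0,"gripper": -0.1},
  {"dp": [-52,100,-120],"roll": 0,"gripper": -0.1},
  {"dp": [-52,100,-120],"roll": 0,"gripper": -0.1},
])

```text
clock: 11.68
eef_pos: [606.8, 37.3, 146.1]
eef_rot: [-3.141, -0.0, -0.001]
wrist_force: [0.2, 1.0, -0.9]
finger_gap: 51.7
finger_force: 20.1
```

Run:
```python
from h import *
c=look(None,"pics/w6.png"); go(607,-40,146,0)
```

```text
0.98 [374. 178. 477. 273.] 0 [596.7 -42. ] res [-10.   -2.1   1.9  15.2]; 1 [606.2 -43.5] res [ 5.   0.7 -1.4 -0.8]; 2 [607.5 -43.5] res [12.8  7.2 -1.3 -2.2]; 3 [607.2 -43.6] res [20.7 15.3 -1.1 -1.5]; 4 [607.6 -43.2] res [27.3 22.  -0.9 -1.2]; 
0.89 [452. 329. 492. 348.] 0 [449.4 -70.1] res [-63.1  -2.    2.   86.6]; 1 [464.2 -72.3] res [-48.3  -4.6   1.6  77.4]; 2 [542.2 -63. ] res [-46.8 -73.8   1.3   2.7]; 3 [547.7 -61.5] res [-40.7 -72.3   1.1   1.7]; 4 [553.2 -59.5] res [-35.7 -71.3   1.    1.3]; 
0.74 [361. 163. 478. 279.] 0 [606.6 -39.8] res [ 0.3  1.3 -0.3 -1.5]; 1 [607.5 -43.7] res [17.9 14.  -1.5 -7.9]; 2 [603.2 -44.3] res [26.  26.6 -1.3 -2.3]; 3 [603.1 -44.4] res [33.8 34.5 -1.1 -1.6]; 4 [603.9 -43.9] res [40.4 40.8 -0.9 -1.2]; 
0.74 [270. 213. 386. 356.] 0 [561.7  36.1] res [  4.7   2.   -4.7 -30. ]; 1 [567.   40.4] res [ 11.    9.2 -22.  -37.9]; 2 [539.9  37.1] res [ 22.9  44.8 -25.3  -2.6]; 3 [544.1  37.8] res [ 29.3  47.6 -33.8  -1.7]; 4 [549.3  38.5] res [ 35.8  49.  -42.9  -1.3]; 
0.57 [ 88. 317. 111. 342.] 0 [462.3 209.2] res [-2.  -1.9 88.9 81. ]; 1 [476.7 207.3] res [-1.6 -4.1 77.5 71.4]; 2 [547.3 191.8] res [ -1.3 -66.9  79.8   2.9]; 3 [552.5 186.5] res [ -1.1 -65.1  77.5   1.8]; 4 [557.7 180.8] res [ -1.  -63.8  76.1   1.3]; 
from [607.5  38.8 145.8] [-3.141e+00 -0.000e+00  1.000e-03] dp [-0.5 78.8 -0.2] roll 0.1 dist 79 t 11.8 j6 1.57
```

View pics/w6.png

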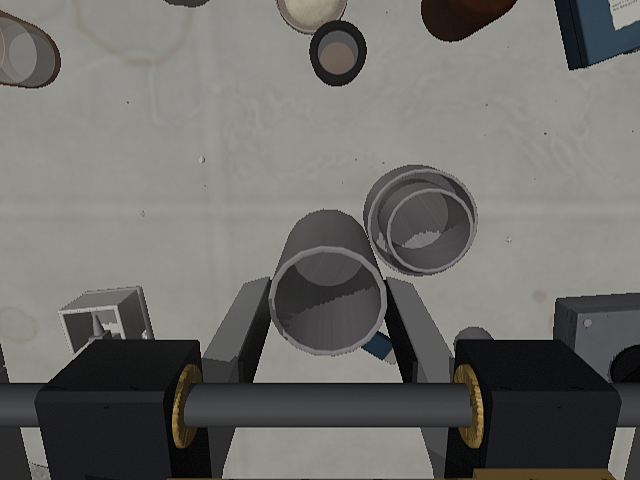

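T2 is gripped at (328,280). T1's rim inside T0 spans about columns 387–475 and rows 188–273; I'll fit it at z = 66.

```bash
cat >> h.py <<'E'
def fitrim(c,box,i,z):
    d=D[i][0]/2
    def r(p):
        q=c.px(np.c_[p[0]+d*np.cos(a),p[1]+d*np.sin(a),0*a+z]); return np.r_[q.min(0),q.max(0)]-box
    s=least_squares(r,c.ray([(box[0]+box[2])/2,(box[1]+box[3])/2],z)[0,:2]); print('rim',np.round(s.x,1),np.round(s.fun,1)); return s.x
E
python3 - <<'E'
from h import *
c=Cam("wrist",0)
fitrim(c,np.array([387,188,475.5,273.5]),1,66)
E
```

```text
rim [607.9 -40.1] [ 0.3  0.2 -0.3 -0.2]
```

Emit:
carry_out([
  {"dp": [0,25,0],"roll": 0,"gripper": -0.1},
  {"dp": [0,52,0],"roll": 0,"gripper": -0.1},
  {"dp": [0,78,0],"roll": 0,"gripper": -0.1},
  {"dp": [0,78,0],"roll": 0,"gripper": -0.1},
  {"dp": [0,78,20],"roll": 0,"gripper": -0.1},
  {"dp": [0,78,40],"roll": 0,"gripper": -0.1},
  {"dp": [0,78,47],"roll": 0,"gripper": -0.1},
  {"dp": [0,78,47],"roll": 0,"gripper": -0.1},
])

```text
clock: 12.45
eef_pos: [606.6, -38.6, 96.7]
eef_rot: [-3.141, 0.004, 0.002]
wrist_force: [0.3, 0.8, -1.2]
finger_gap: 51.5
finger_force: 20.1
```

Run:
```python
from h import *
go(607.2,-40,146-47,0)
```

```text
from [606.6 -38.6  96.7] [-3.141e+00  4.000e-03  2.000e-03] dp [ 0.6  1.4 -2.3] roll 0.1 dist 3 t 12.4 j6 1.45
```

Emit:
carry_out([
  {"dp": [0,1,10],"roll": 0,"gripper": -0.1},
  {"dp": [0,1,20],"roll": 0,"gripper": -0.1},
  {"dp": [0,1,30],"roll": 0,"gripper": -0.1},
  {"dp": [0,1,40],"roll": 0,"gripper": -0.1},
  {"dp": [0,1,50],"roll": 0,"gripper": -0.1},
  {"dp": [0,1,57],"roll": 0,"gripper": -0.1},
  {"dp": [0,1,61],"roll": 0,"gripper": -0.1},
  {"dp": [0,1,61],"roll": 0,"gripper": -0.1},
])

```text
clock: 13.12
eef_pos: [606.7, -40.7, 36.6]
eef_rot: [-3.141, 0.001, 0.001]
wrist_force: [-0.6, -0.0, -2.0]
finger_gap: 51.1
finger_force: 19.8
```

Emit:
carry_out([
  {"dp": [0,0,1.5],"roll": 0,"gripper": -0.1},
  {"dp": [0,0,3],"roll": 0,"gripper": -0.1},
  {"dp": [0,0,4],"roll": 0,"gripper": -0.1},
  {"dp": [0,0,4],"roll": 0,"gripper": -0.1},
])

```text
clock: 13.45
eef_pos: [607.9, -40.8, 34.6]
eef_rot: [3.141, -0.002, 0.001]
wrist_force: [-0.0, -0.7, 3.0]
finger_gap: 51.5
finger_force: 19.7
```

Emit:
carry_out([
  {"dp": [0,0,0],"roll": 0,"gripper": 0.4},
  {"dp": [0,0,0],"roll": 0,"gripper": 1},
  {"dp": [0,0,0],"roll": 0,"gripper": 1},
  {"dp": [0,0,0],"roll": 0,"gripper": 1},
  {"dp": [0,0,0],"roll": 0,"gripper": 1},
  {"dp": [0,0,0],"roll": 0,"gripper": 1},
  {"dp": [0,0,-35],"roll": 0,"gripper": 1},
  {"dp": [0,0,-70],"roll": 0,"gripper": 1},
  {"dp": [0,0,-105],"roll": 0,"gripper": 1},
  {"dp": [-20,15,-125],"roll": 0,"gripper": 1},
  {"dp": [-55,30,-130],"roll": 0,"gripper": 1},
  {"dp": [-90,45,-130],"roll": 0,"gripper": 1},
])

```text
clock: 14.45
eef_pos: [516.9, -86.2, 165.2]
eef_rot: [3.141, -0.003, 0.002]
wrist_force: [-0.3, -1.1, 0.7]
finger_gap: 93.9
finger_force: 0.0
```

Emit:
carry_out([
  {"dp": [-20,9,0],"roll": 0,"gripper": 1},
  {"dp": [-43,18,0],"roll": 0,"gripper": 1},
  {"dp": [-43,18,0],"roll": 0,"gripper": 1},
  {"dp": [-43,18,0],"roll": 0,"gripper": 1},
])

```text
clock: 14.78
eef_pos: [474.1, -104.2, 164.3]
eef_rot: [3.141, -0.001, -0.0]
wrist_force: [-0.4, 0.6, 0.1]
finger_gap: 94.0
finger_force: 0.0
```

Run:
```python
from h import *
c=look(None,"pics/w7.png"); go(473,-103,46,0)
```

```text
0.91 [181.   3. 305. 113.] 0 [596.2 -38.3] res [ 1.4 -1.4 -2.5 13.4]; 1 [601.3 -33.6] res [  1.5   0.9 -21.8  -6.4]; 2 [603.  -33.4] res [  1.2   0.9 -30.1 -16.7]; 3 [604.8 -33.2] res [  1.    0.8 -38.4 -27.2]; 4 [606.  -33.6] res [  0.9   0.7 -45.5 -36.5]; 
0.85 [191.   2. 279.  87.] 0 [596.5 -43.4] res [-1.9 -1.  29.1 39.8]; 1 [603.  -38.8] res [-1.5 -1.   9.8 18.3]; 2 [604.6 -38.8] res [-0.9 -0.9  1.7  8.2]; 3 [605.3 -39.5] res [ 1.   0.5 -5.5 -1.2]; 4 [606.4 -39.4] res [  0.9   0.7 -13.2 -10.3]; 
0.69 [341. 314. 392. 386.] 0 [ 324.1 -133.4] res [-31.2  -2.   12.5  29.2]; 1 [ 339.9 -137.9] res [-13.9  -5.5   9.1  18. ]; 2 [ 363.1 -133.9] res [-11.  -20.3   1.4   2.7]; 3 [ 371.1 -136.9] res [ -1.1 -21.3   0.7   1.7]; 4 [ 379.1 -138.8] res [  7.2 -22.7  -1.    1.2]; 
0.6 [191.   3. 291. 101.] 0 [596.  -43.2] res [-1.9 -1.  17.1 26.4]; 1 [602.6 -39.9] res [ 0.4 -1.1 -0.5  4.7]; 2 [603.1 -39.9] res [ 1.2  0.8 -8.6 -4.1]; 3 [604.8 -39.3] res [  1.    0.8 -17.4 -14.5]; 4 [606.  -39.2] res [  0.9   0.7 -25.1 -23.8]; 
0.56 [303. 192. 354. 259.] 0 [ 448.6 -110.1] res [-21.4  -2.1  31.1  38.3]; 1 [ 470.9 -106.1] res [-15.  -13.1  15.6   9.5]; 2 [ 476.7 -105.9] res [ -8.7 -11.8   9.    2.3]; 3 [ 476.9 -105.7] res [-1.3 -4.6  1.3  1.4]; 4 [ 478.4 -105.7] res [ 6.6  0.8 -6.6 -0.6]; 
from [ 474.9 -103.7  163.9] [ 3.142e+00 -1.000e-03  1.000e-03] dp [ -2.   -0.7 117.9] roll 0.0 dist 118 t 14.9 j6 1.28
```

View pics/w7.png

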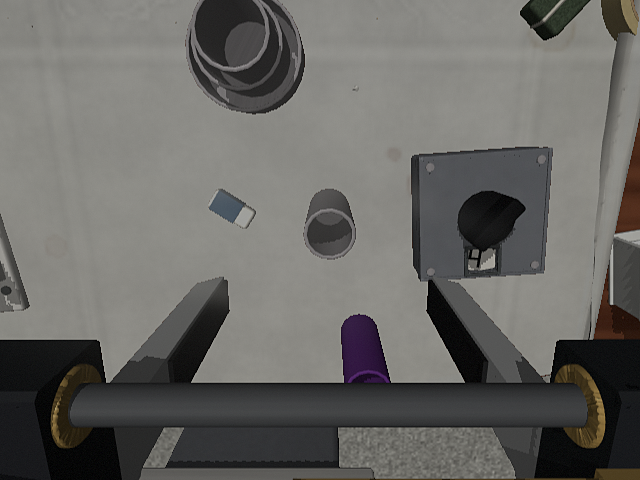

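T3 stands at (330,225), rim about columns 304–355 and rows 208–259; T1 and T2 show nested at (240,50). The counter's window is at (482,258).

Run:
```python
from h import *
c=Cam("wrist",0)
fitrim(c,np.array([304,208,355.5,259]),3,102)
fitrim(c,np.array([193.5,-14,270,73]),2,90)
```

```text
rim [ 478.3 -106.2] [-1.1 -0.5  1.1  0.5]
rim [611.7 -42.3] [-1.8 -0.3  1.8  0.5]
```

Emit:
carry_out([
  {"dp": [3.5,2,30],"roll": 0,"gripper": 1},
  {"dp": [3.5,2,60],"roll": 0,"gripper": 1},
  {"dp": [3.5,2,95],"roll": 0,"gripper": 0.8},
  {"dp": [3.5,2,118],"roll": 0,"gripper": 0.5},
  {"dp": [3.5,2,118],"roll": 0,"gripper": -0.1},
  {"dp": [3.5,2,118],"roll": 0,"gripper": -0.4},
  {"dp": [3.5,2,118],"roll": 0,"gripper": -0.4},
  {"dp": [3.5,2,118],"roll": 0,"gripper": -0.4},
  {"dp": [3.5,2,118],"roll": 0,"gripper": -0.4},
  {"dp": [3.5,2,118],"roll": 0,"gripper": -0.4},
  {"dp": [3.5,2,118],"roll": 0,"gripper": -0.4},
  {"dp": [3.5,2,118],"roll": 0,"gripper": -0.4},
])

```text
clock: 15.88
eef_pos: [478.2, -105.9, 46.4]
eef_rot: [3.141, -0.001, 0.001]
wrist_force: [0.1, 1.1, 3.8]
finger_gap: 37.9
finger_force: 20.0
```

Emit:
carry_out([
  {"dp": [0,0,-25],"roll": 0,"gripper": -0.4},
  {"dp": [0,0,-60],"roll": 0,"gripper": -0.4},
  {"dp": [0,0,-95],"roll": 0,"gripper": -0.4},
  {"dp": [10,-20,-120],"roll": 0,"gripper": -0.4},
  {"dp": [28,-48,-130],"roll": 0,"gripper": -0.4},
  {"dp": [50,-78,-130],"roll": 0,"gripper": -0.4},
  {"dp": [75,-105,-130],"roll": 0,"gripper": -0.4},
  {"dp": [100,-125,-130],"roll": 0,"gripper": -0.4},
  {"dp": [128,-136,-130],"roll": 0,"gripper": -0.4},
  {"dp": [128,-136,-130],"roll": 0,"gripper": -0.4},
  {"dp": [128,-136,-130],"roll": 0,"gripper": -0.4},
])

```text
clock: 16.8
eef_pos: [605.8, 30.8, 174.6]
eef_rot: [3.142, 0.002, 0.002]
wrist_force: [-0.1, 0.3, -0.4]
finger_gap: 37.9
finger_force: 20.0
```

Run:
```python
from h import *
c=look(2,"pics/w8.png"); go(607,-40,176,0)
```

```text
0.85 [379. 185. 452. 257.] 2 [606.4 -42.2] res [-4.  -3.6  1.2  1.9]; 
0.7 [351. 161. 458. 266.] 2 [602.3 -45.3] res [26.7 24.7 -1.3 -2.4]; 
0.69 [304.  28. 356.  90.] 2 [722.9  29.3] res [-12.3  -0.9  10.   20.7]; 
0.62 [365. 168. 444. 260.] 2 [607.9 -34.6] res [ 2.2 11.1 -1.1 -2.2]; 
0.59 [282. 222. 370. 350.] 2 [528.   30.9] res [ 12.5  36.6 -13.3  -2.7]; 
from [605.1  29.9 175.6] [3.142e+00 1.000e-03 1.000e-03] dp [ 1.9 69.9 -0.4] roll 0.0 dist 70 t 16.9 j6 1.56
```

View pics/w8.png

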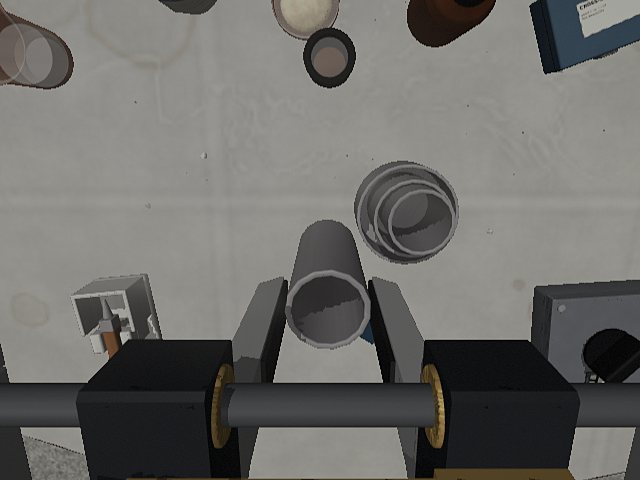

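T3 is gripped at (328,290). T2's rim is the innermost ring, about columns 388–453 and rows 190–255.

Run:
```python
from h import *
c=Cam("wrist",0)
p=fitrim(c,np.array([387,189.5,453,255.5]),2,90)
im=cv2.imread('pics/w8.png'); g=cv2.cvtColor(im,6)
print(g[222,370:465].tolist()); print(g[180:262,420].tolist())
```

```text
rim [610.8 -41.5] [-1.2 -0.2  1.2  0.3]
[70, 46, 52, 46, 132, 122, 118, 60, 76, 75, 77, 69, 53, 47, 55, 55, 60, 38, 105, 123, 116, 100, 70, 74, 75, 73, 74, 73, 74, 72, 74, 75, 73, 74, 75, 75, 75, 71, 72, 76, 75, 73, 75, 77, 77, 76, 77, 74, 64, 49, 51, 50, 52, 51, 52, 50, 54, 54, 53, 53, 54, 53, 55, 54, 55, 54, 64, 75, 73, 72, 72, 70, 71, 70, 70, 69, 69, 67, 67, 67, 64, 55, 131, 119, 113, 115, 120, 99, 144, 142, 141, 142, 143, 143, 142]
[106, 121, 109, 76, 53, 77, 75, 76, 73, 99, 124, 112, 100, 83, 77, 78, 79, 80, 81, 82, 81, 79, 80, 79, 79, 80, 80, 78, 79, 77, 78, 78, 80, 79, 78, 78, 77, 76, 78, 78, 66, 49, 51, 52, 50, 51, 48, 48, 47, 43, 59, 79, 78, 77, 77, 77, 78, 78, 77, 77, 78, 76, 76, 74, 75, 75, 76, 75, 74, 74, 68, 95, 124, 116, 101, 81, 61, 45, 53, 72, 72, 111]
```

Emit:
carry_out([
  {"dp": [1,25,0],"roll": 0,"gripper": -0.4},
  {"dp": [2,50,0],"roll": 0,"gripper": -0.4},
  {"dp": [3.5,71,0],"roll": 0,"gripper": -0.4},
  {"dp": [3.5,71,0],"roll": 0,"gripper": -0.4},
  {"dp": [3.5,71,15],"roll": 0,"gripper": -0.4},
  {"dp": [3.5,71,32],"roll": 0,"gripper": -0.4},
  {"dp": [3.5,71,42],"roll": 0,"gripper": -0.4},
  {"dp": [3.5,71,52],"roll": 0,"gripper": -0.4},
  {"dp": [3.5,71,62],"roll": 0,"gripper": -0.4},
  {"dp": [3.5,71,72],"roll": 0,"gripper": -0.4},
  {"dp": [3.5,71,82],"roll": 0,"gripper": -0.4},
  {"dp": [3.5,71,82],"roll": 0,"gripper": -0.4},
])

```text
clock: 17.9
eef_pos: [608.3, -40.6, 91.7]
eef_rot: [-3.141, 0.002, 0.001]
wrist_force: [0.9, 0.2, -1.4]
finger_gap: 36.3
finger_force: 20.0
```

Emit:
carry_out([
  {"dp": [0,0,10],"roll": 0,"gripper": -0.4},
  {"dp": [0,0,20],"roll": 0,"gripper": -0.4},
  {"dp": [0,0,28],"roll": 0,"gripper": -0.4},
  {"dp": [0,0,32],"roll": 0,"gripper": -0.4},
  {"dp": [0,0,32],"roll": 0,"gripper": -0.4},
])

```text
clock: 18.32
eef_pos: [608.5, -40.6, 60.3]
eef_rot: [-3.141, 0.002, 0.001]
wrist_force: [-0.6, -0.4, -1.4]
finger_gap: 36.1
finger_force: 20.0
```

Emit:
carry_out([
  {"dp": [0,0,2],"roll": 0,"gripper": -0.4},
  {"dp": [0,0,4],"roll": 0,"gripper": -0.4},
  {"dp": [0,0,4],"roll": 0,"gripper": -0.4},
])

```text
clock: 18.57
eef_pos: [609.3, -40.7, 57.9]
eef_rot: [3.142, -0.0, 0.001]
wrist_force: [-0.5, -0.3, -0.7]
finger_gap: 36.0
finger_force: 20.0
```

Emit:
carry_out([
  {"dp": [0,0,0],"roll": 0,"gripper": 0.3},
  {"dp": [0,0,0],"roll": 0,"gripper": 0.6},
  {"dp": [0,0,0],"roll": 0,"gripper": 1},
  {"dp": [0,0,0],"roll": 0,"gripper": 1},
  {"dp": [0,0,0],"roll": 0,"gripper": 1},
  {"dp": [0,0,0],"roll": 0,"gripper": 1},
  {"dp": [0,0,0],"roll": 0,"gripper": 1},
  {"dp": [0,0,-30],"roll": 0,"gripper": 1},
  {"dp": [0,0,-65],"roll": 0,"gripper": 1},
  {"dp": [-10,0,-95],"roll": 0,"gripper": 1},
  {"dp": [-25,-30,-110],"roll": 0,"gripper": 1},
  {"dp": [-45,-65,-115],"roll": 0,"gripper": 1},
])

```text
clock: 19.57
eef_pos: [565.1, 23.5, 175.6]
eef_rot: [3.141, -0.004, -0.002]
wrist_force: [0.7, 0.6, -0.1]
finger_gap: 93.9
finger_force: 0.0
```

Emit:
carry_out([
  {"dp": [-20,-32,0],"roll": 0,"gripper": 1},
  {"dp": [-40,-65,0],"roll": 0,"gripper": 1},
  {"dp": [-60,-98,0],"roll": 0,"gripper": 1},
  {"dp": [-80,-130,10],"roll": 0,"gripper": 1},
  {"dp": [-100,-160,20],"roll": 0,"gripper": 1},
  {"dp": [-112,-185,30],"roll": 0,"gripper": 1},
  {"dp": [-120,-206,30],"roll": 0,"gripper": 1},
  {"dp": [-120,-206,30],"roll": 0,"gripper": 1},
  {"dp": [-120,-206,30],"roll": 0,"gripper": 1},
])

```text
clock: 20.32
eef_pos: [443.8, 230.7, 142.9]
eef_rot: [-3.142, -0.0, 0.003]
wrist_force: [0.3, -0.5, -1.1]
finger_gap: 94.0
finger_force: 0.0
```

Run:
```python
from h import *
c=Cam("wrist"); c.save("pics/w9.png")
for d in models.cut_out("wrist","filling_tool")[:2]:
    ys,xs=np.nonzero(d['region']); pts=np.c_[xs,ys]
    P=c.ray(pts,46)[:,:2]; m=P.mean(0); u,s,v=np.linalg.svd(P-m,full_matrices=False)
    t=(P-m)@v[0]; w=(P-m)@v[1]
    print(round(d['p'],2),d['box'],m,'axis',v[0],np.degrees(np.arctan2(v[0,1],v[0,0])),t.min(),t.max(),'mid',m+v[0]*(t.min()+t.max())/2)
go(445,232,0,0)
```

```text
0.98 [307.3, 116.7, 347.5, 302.8] [445.84397518 230.78877768] axis [-0.99433742 -0.10626897] -173.89971778138556 -80.65494851591124 66.26495595099867 mid [452.99822923 231.55338252]
from [444.5 229.6 143. ] [-3.142 -0.     0.   ] dp [  0.5  -2.4 143. ] roll 0.0 dist 143 t 20.4 j6 1.97
```

View pics/w9.png

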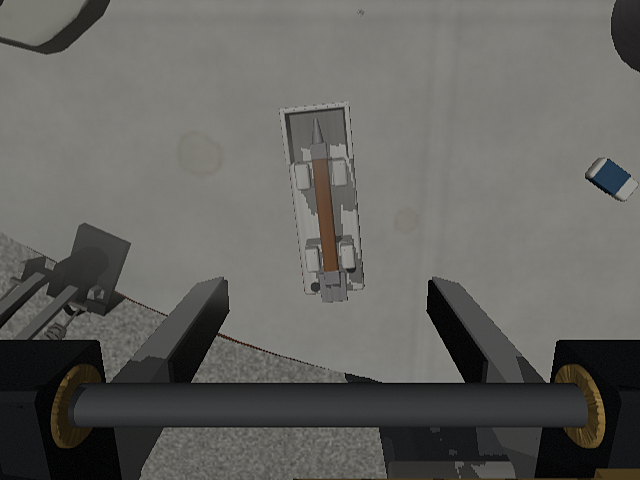

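The holder's pocket is at the back (318,130) with the point in it, and the blade faces the front at (333,290). Cradle posts are at (302,176),(339,171) and (313,258),(347,253).

Run:
```python
from h import *
np.set_printoptions(precision=1,suppress=True)
c=Cam("wrist",0)
P=c.ray([[302,176],[339,171],[313,258],[347,253],[325.5,207],[317,117],[334,302]],45)[:,:2]; print(P)
print('ctr',P[:4].mean(0),'sep',P[:2].mean(0)-P[2:4].mean(0), 'back wall',c.ray([[282,110],[350,103]],46)[:,:2])
m=P[:4].mean(0); go(*m,-15,np.radians(6.1))
```

```text
[[484.6 248.3]
 [488.5 219.8]
 [418.5 240.4]
 [422.7 212.8]
 [460.5 230.2]
 [528.2 236.5]
 [379.9 223.1]]
ctr [453.6 230.3] sep [66.   7.5] back wall [[533.1 262.2]
 [538.  212.2]]
from [444.5 229.6 143. ] [-3.1 -0.   0. ] dp [  9.1  -0.7 158. ] roll -6.1 dist 158 t 20.4 j6 1.97
```

Emit:
carry_out([
  {"dp": [4,0,20],"roll": -3,"gripper": 1},
  {"dp": [9,-1,50],"roll": -6.2,"gripper": 1},
  {"dp": [9,-1,80],"roll": -6.2,"gripper": 0.7},
  {"dp": [9,-1,100],"roll": -6.2,"gripper": 0.3},
  {"dp": [9,-1,100],"roll": -6.2,"gripper": 0.1},
  {"dp": [9,-1,100],"roll": -6.2,"gripper": 0.1},
  {"dp": [9,-1,100],"roll": -6.2,"gripper": 0.1},
])

```text
clock: 21.0
eef_pos: [454.1, 231.0, 44.3]
eef_rot: [-3.141, -0.002, 0.108]
wrist_force: [-0.5, 0.5, -0.5]
finger_gap: 63.8
finger_force: 0.0
```

Run:
```python
from h import *
c=Cam("wrist"); c.save("pics/w10.png")
for d in models.cut_out("wrist","filling_tool")[:1]:
    ys,xs=np.nonzero(d['region']); P=c.ray(np.c_[xs,ys],46)[:,:2]; m=P.mean(0); u,s,v=np.linalg.svd(P-m,full_matrices=False)
    t=(P-m)@v[0]; print(round(d['p'],2),d['box'],m,np.degrees(np.arctan2(v[0,1],v[0,0])),t.min(),t.max())
go(453.8,230.5,-15,np.radians(6.2))
```

```text
0.75 [305.7, 134.6, 343.0, 381.4] [449.23573485 231.23949531] -173.9792708247792 -77.33351644175133 68.13504993072239
from [454.  231.3  44.4] [-3.141e+00 -3.000e-03  1.090e-01] dp [-0.4  0.8 59.4] roll 0.0 dist 59 t 21.1 j6 1.86
```

View pics/w10.png

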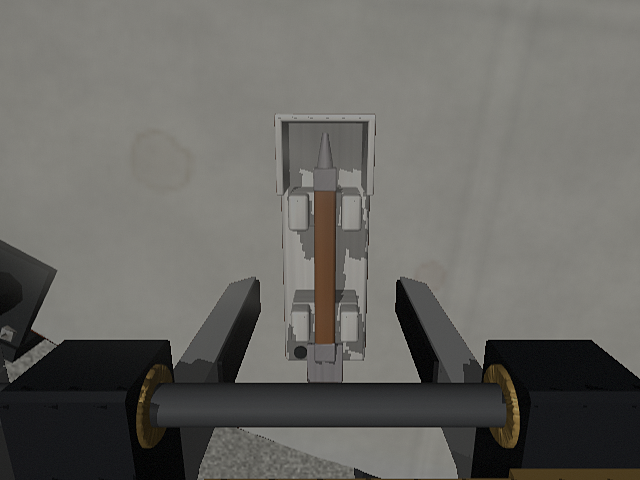

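Aligned: handle at column 325, fingers symmetric at columns 260 and 396.

Emit:
carry_out([
  {"dp": [-0.5,0,20],"roll": 0,"gripper": 0.1},
  {"dp": [-0.5,0,40],"roll": 0,"gripper": 0.1},
  {"dp": [-0.5,0,52],"roll": 0,"gripper": 0},
  {"dp": [-0.5,0,58],"roll": 0,"gripper": 0},
  {"dp": [-0.5,0,58],"roll": 0,"gripper": -0.4},
  {"dp": [-0.5,0,58],"roll": 0,"gripper": -0.9},
  {"dp": [-0.5,0,58],"roll": 0,"gripper": -0.9},
  {"dp": [-0.5,0,58],"roll": 0,"gripper": -0.9},
  {"dp": [-0.5,0,58],"roll": 0,"gripper": -0.9},
  {"dp": [-0.5,0,58],"roll": 0,"gripper": -0.9},
  {"dp": [-0.5,0,58],"roll": 0,"gripper": -0.9},
  {"dp": [-0.5,0,58],"roll": 0,"gripper": -0.9},
])

```text
clock: 22.1
eef_pos: [452.8, 231.2, -14.7]
eef_rot: [-3.141, -0.001, 0.109]
wrist_force: [-1.7, -0.5, 6.2]
finger_gap: 12.0
finger_force: 20.0
```

Emit:
carry_out([
  {"dp": [0,0,-15],"roll": 0,"gripper": -0.9},
  {"dp": [0,0,-40],"roll": 0,"gripper": -0.9},
  {"dp": [0,0,-70],"roll": 0,"gripper": -0.9},
  {"dp": [0,0,-70],"roll": -7,"gripper": -0.9},
  {"dp": [0,0,-70],"roll": -14,"gripper": -0.9},
  {"dp": [0,0,-70],"roll": -21,"gripper": -0.9},
  {"dp": [0,0,-70],"roll": -28,"gripper": -0.9},
  {"dp": [0,0,-70],"roll": -35,"gripper": -0.9},
  {"dp": [0,0,-70],"roll": -42,"gripper": -0.9},
  {"dp": [0,0,-70],"roll": -49,"gripper": -0.9},
  {"dp": [0,0,-70],"roll": -56,"gripper": -0.9},
  {"dp": [0,0,-70],"roll": -60,"gripper": -0.9},
])

```text
clock: 23.1
eef_pos: [452.3, 231.0, 54.6]
eef_rot: [-3.141, 0.0, 1.163]
wrist_force: [0.0, 0.4, -0.5]
finger_gap: 12.2
finger_force: 20.0
```

Emit:
carry_out([
  {"dp": [0,0,0],"roll": -7,"gripper": -0.9},
  {"dp": [0,0,0],"roll": -14,"gripper": -0.9},
  {"dp": [0,0,0],"roll": -21,"gripper": -0.9},
  {"dp": [0,0,0],"roll": -28,"gripper": -0.9},
  {"dp": [0,0,0],"roll": -35,"gripper": -0.9},
  {"dp": [0,0,0],"roll": -42,"gripper": -0.9},
  {"dp": [0,0,0],"roll": -49,"gripper": -0.9},
  {"dp": [0,0,0],"roll": -56,"gripper": -0.9},
  {"dp": [0,0,0],"roll": -63,"gripper": -0.9},
  {"dp": [0,0,0],"roll": -70,"gripper": -0.9},
  {"dp": [0,0,0],"roll": -75,"gripper": -0.9},
  {"dp": [0,0,0],"roll": -80,"gripper": -0.9},
])

```text
clock: 24.1
eef_pos: [452.3, 231.0, 54.6]
eef_rot: [-3.141, -0.0, 2.557]
wrist_force: [-0.8, 0.6, -0.2]
finger_gap: 11.6
finger_force: 20.0
```

Emit:
carry_out([
  {"dp": [0,0,0],"roll": -7,"gripper": -0.9},
  {"dp": [0,0,0],"roll": -14,"gripper": -0.9},
  {"dp": [0,0,0],"roll": -21,"gripper": -0.9},
  {"dp": [0,0,0],"roll": -28,"gripper": -0.9},
  {"dp": [0,0,0],"roll": -35,"gripper": -0.9},
  {"dp": [0,0,0],"roll": -40,"gripper": -0.9},
  {"dp": [0,0,0],"roll": -40,"gripper": -0.9},
  {"dp": [0,0,0],"roll": -40,"gripper": -0.9},
  {"dp": [0,0,0],"roll": -40,"gripper": -0.9},
])

```text
clock: 24.85
eef_pos: [452.4, 231.1, 54.7]
eef_rot: [-3.142, -0.0, -3.036]
wrist_force: [0.4, -0.2, -0.1]
finger_gap: 12.3
finger_force: 20.0
```

Run:
```python
from h import *
c=Cam("wrist"); c.save("pics/w11.png")
st=read_state()
for d in models.cut_out("wrist","filling_tool")[:1]:
    ys,xs=np.nonzero(d['region']); z=46+st['eef_pos'][2]+14.7; P=c.ray(np.c_[xs,ys],z)[:,:2]; m=P.mean(0); u,s,v=np.linalg.svd(P-m,full_matrices=False)
    t=(P-m)@v[0]; print(round(d['p'],2),d['box'],m,np.degrees(np.arctan2(v[0,1],v[0,0])),t.min(),t.max(), np.linalg.det(np.c_[v[0],m-np.array([453.6,230.3])]))
go(453.3,230.9,-14.5,np.radians(186.2)); print(st['wrist_force'],st['finger_gap'],st['joints'])
```

```text
0.83 [301.7, 132.0, 351.2, 453.9] [443.05571075 229.23428476] 5.989983753949535 -66.10560419258054 78.38025716763713 0.04044851546655656
from [452.5 231.1  54.7] [-3.142 -0.    -3.035] dp [-0.8 -0.3 69.2] roll -0.1 dist 69 t 24.9 j6 -1.28
[ 0.91081201 -0.52663717 -1.12968449] 11.8623966075516 [ 4.00107304e-01  3.33436392e-01  1.75773418e+00  2.38447541e-05
  1.05050903e+00 -1.27709252e+00]
```

View pics/w11.png

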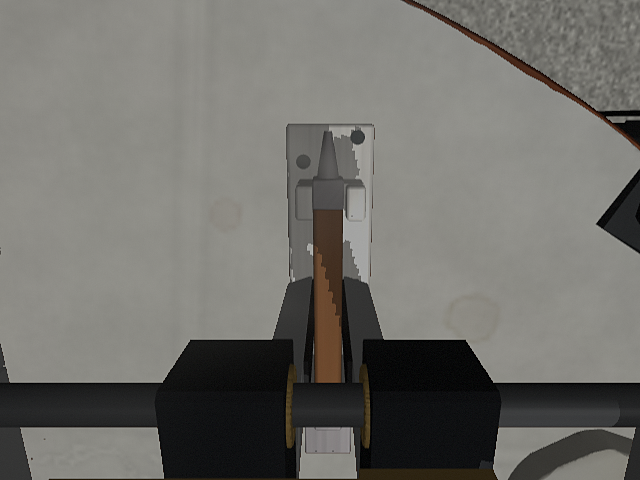

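The tool is turned with its point to the front, in line with the holder (tool at column 328, cradles centred at 330). Lowering it.

Emit:
carry_out([
  {"dp": [0,0,20],"roll": 0,"gripper": -0.9},
  {"dp": [0,0,40],"roll": 0,"gripper": -0.9},
  {"dp": [0,0,50],"roll": 0,"gripper": -0.9},
  {"dp": [0,0,57],"roll": 0,"gripper": -0.9},
  {"dp": [0,0,62],"roll": 0,"gripper": -0.9},
  {"dp": [0,0,66],"roll": 0,"gripper": -0.9},
  {"dp": [0,0,66],"roll": 0,"gripper": -0.9},
])

```text
clock: 25.53
eef_pos: [452.5, 231.1, -11.4]
eef_rot: [-3.142, -0.0, -3.033]
wrist_force: [0.0, 0.1, -0.6]
finger_gap: 12.0
finger_force: 20.0
```

Emit:
carry_out([
  {"dp": [0,0,2],"roll": 0,"gripper": -0.9},
  {"dp": [0,0,3.5],"roll": 0,"gripper": -0.9},
  {"dp": [0,0,4],"roll": 0,"gripper": -0.9},
  {"dp": [0,0,4],"roll": 0,"gripper": -0.9},
])

```text
clock: 25.87
eef_pos: [452.8, 231.2, -14.7]
eef_rot: [3.141, 0.001, -3.033]
wrist_force: [-1.3, -0.9, 2.8]
finger_gap: 11.7
finger_force: 20.0
```

Emit:
carry_out([
  {"dp": [0,0,0],"roll": 0,"gripper": -0.6},
  {"dp": [0,0,0],"roll": 0,"gripper": -0.3},
  {"dp": [0,0,0],"roll": 0,"gripper": 0},
  {"dp": [0,0,0],"roll": 0,"gripper": 0},
  {"dp": [0,0,0],"roll": 0,"gripper": 0},
  {"dp": [0,0,-25],"roll": 0,"gripper": 0},
  {"dp": [0,0,-60],"roll": 0,"gripper": 0},
  {"dp": [0,0,-95],"roll": 0,"gripper": 0},
  {"dp": [0,0,-130],"roll": 0,"gripper": 0},
  {"dp": [0,0,-165],"roll": 0,"gripper": 0},
  {"dp": [0,0,-180],"roll": 0,"gripper": 0},
  {"dp": [0,0,-180],"roll": 0,"gripper": 0},
])

```text
clock: 26.87
eef_pos: [453.9, 231.7, 168.6]
eef_rot: [3.14, 0.006, -3.033]
wrist_force: [-0.4, 0.7, 0.1]
finger_gap: 47.1
finger_force: 0.0
```

Run:
```python
from h import *
np.set_printoptions(precision=1,suppress=True)
c=Cam("wrist"); c.save("pics/w12.png")
for d in models.cut_out("wrist","filling_tool")[:1]:
    ys,xs=np.nonzero(d['region']); P=c.ray(np.c_[xs,ys],42)[:,:2]-[453.7,230.4]
    a_=np.radians(6.2);R=np.array([[np.cos(a_),-np.sin(a_)],[np.sin(a_),np.cos(a_)]]); Q=P@R
    print(d['p'],Q.min(0),Q.max(0),np.median(Q[:,1]), [np.median(Q[abs(Q[:,0]-k)<5,1]) for k in (-60,-40,0,30,60)])
for n in ("scene","side"):
    c=Cam(n); c.save(f"pics/{n}2.png")
    for d in models.cut_out(n,"filling_tool")[:1]:
        ys,xs=np.nonzero(d['region']); P=c.ray(np.c_[xs,ys],42)[:,:2]-[453.7,230.4]; Q=P@R; print(n,d['p'],Q.min(0),Q.max(0))
    for z in (46,):
        pass
go(460,-227,165,0)
```

```text
0.67 [-75.3 -10.6] [72.3 10.2] 0.14634242640480924 [np.float64(0.14979290700581852), np.float64(-0.25334067465075305), np.float64(-0.23501175402970514), np.float64(0.21846665093524864), np.float64(0.24503970551737853)]
side 0.65 [-74.   -9.3] [72.3 13.7]
from [452.  230.9 163.3] [-3.1 -0.  -3. ] dp [  41.8 -456.1   -1.3] roll -173.8 dist 458 t 27.2 j6 -1.28
```

The tool lies level and centred, its point 75 mm to the front. Moving on to the counter.

Emit:
carry_out([
  {"dp": [2,-30,0],"roll": 7,"gripper": 0},
  {"dp": [8,-68,0],"roll": 14,"gripper": 0.2},
  {"dp": [15,-106,0],"roll": 21,"gripper": 0.4},
  {"dp": [23,-144,0],"roll": 28,"gripper": 0.6},
  {"dp": [31,-182,0],"roll": 35,"gripper": 1},
  {"dp": [40,-220,0],"roll": 42,"gripper": 1},
  {"dp": [48,-258,0],"roll": 49,"gripper": 1},
  {"dp": [56,-296,0],"roll": 56,"gripper": 1},
  {"dp": [65,-334,0],"roll": 63,"gripper": 1},
  {"dp": [74,-372,0],"roll": 70,"gripper": 1},
  {"dp": [84,-408,0],"roll": 77,"gripper": 1},
  {"dp": [94,-440,0],"roll": 84,"gripper": 1},
])

```text
clock: 28.17
eef_pos: [405.9, -218.5, 163.9]
eef_rot: [-3.141, -0.001, 1.778]
wrist_force: [0.5, 0.3, -0.4]
finger_gap: 94.0
finger_force: 0.0
```

Emit:
carry_out([
  {"dp": [0,0,0],"roll": 7,"gripper": 1},
  {"dp": [0,0,0],"roll": 14,"gripper": 1},
  {"dp": [0,0,10],"roll": 21,"gripper": 1},
  {"dp": [0,0,20],"roll": 28,"gripper": 1},
  {"dp": [0,0,30],"roll": 35,"gripper": 1},
  {"dp": [0,0,40],"roll": 42,"gripper": 1},
  {"dp": [0,0,50],"roll": 49,"gripper": 1},
  {"dp": [0,0,60],"roll": 56,"gripper": 1},
  {"dp": [0,0,70],"roll": 63,"gripper": 1},
  {"dp": [0,0,73],"roll": 70,"gripper": 1},
  {"dp": [0,0,73],"roll": 77,"gripper": 1},
  {"dp": [0,0,73],"roll": 84,"gripper": 1},
])

```text
clock: 29.17
eef_pos: [406.4, -216.2, 90.6]
eef_rot: [-3.14, 0.001, 0.312]
wrist_force: [0.4, 0.7, 0.6]
finger_gap: 94.1
finger_force: 0.0
```

```bash
python3 -c "
from h import *
go(405,-227,90,0)"
```

```text
from [ 406.4 -216.2   90.6] [-3.14e+00  1.00e-03  3.12e-01] dp [-4.7  9.9  0.6] roll 17.9 dist 11 t 29.2 j6 0.69
```

Emit:
carry_out([
  {"dp": [-2,5,0],"roll": 7,"gripper": 1},
  {"dp": [-4.7,10,0],"roll": 14,"gripper": 1},
  {"dp": [-4.7,10,0],"roll": 18,"gripper": 1},
  {"dp": [-4.7,10,0],"roll": 18,"gripper": 1},
  {"dp": [-4.7,10,0],"roll": 18,"gripper": 1},
])

```text
clock: 29.58
eef_pos: [405.3, -227.3, 91.1]
eef_rot: [-3.141, 0.001, 0.007]
wrist_force: [0.5, 0.3, -0.2]
finger_gap: 94.3
finger_force: 0.0
```

Run:
```python
from h import *
c=Cam("wrist"); c.save("pics/w13.png")
print(c.px([[460,-227,73],[421,-227,39],[421,-227,30]]))
x,y=c.px([[440,-227,50]])[0].astype(int); print(x,y)
x0=max(0,x-110);y0=max(0,y-110); c.save("pics/w13c.png",(x0,y0,x0+220,y0+200),3); print(x0,y0)
go(405,-227,90,0)
for d in models.cut_out("wrist","wheel_grip")[:2]:
    ys,xs=np.nonzero(d['region']); print(d['p'],d['box'])
```

```text
[[326.07614835 165.94825998]
 [325.90803219 219.81975753]
 [325.96038229 217.0284101 ]]
326 194
216 84
from [ 405.4 -227.2   91.3] [-3.141e+00  1.000e-03  7.000e-03] dp [-0.4 -0.2  1.3] roll 0.4 dist 1 t 29.6 j6 0.97
0.76 [308.7, 96.3, 386.8, 207.4]
```

View pics/w13c.png

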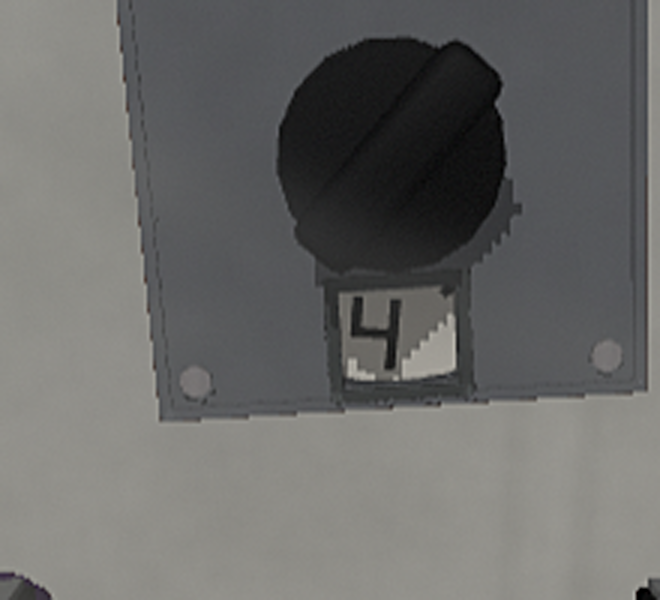

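The window shows "4", its centre at about crop column 377 against the window's 399, so the value is a little under 4. The bar runs lower-left to upper-right. I'll compute the angles and the axis.

```bash
cat >> h.py <<'E'
def digit(fn,c,ax=None,show=True,roi=(323,176,375,222)):
    im=cv2.imread(fn); g=cv2.cvtColor(im,6)
    x0,y0,x1,y1=roi
    if show:
        for r in g[y0:y1,x0:x1]: print(''.join('#' if v<45 else '+' if v<75 else '.' if v<110 else ' ' for v in r))
E
python3 - <<'E'
from h import *
np.set_printoptions(precision=1,suppress=True)
c=Cam("wrist",0)
f=lambda l,z:c.ray(np.array(l)/3+[216,84],z)[:,:2]
print('disc ctr z47',f([[391.5,155]],47),'extents',f([[278,155],[505,155],[391,38],[391,272]],47))
print('screws',f([[195,383],[607,355]],39))
w=f([[337,288],[458,283],[460,382],[343,392]],39); print('win',w,w.mean(0))
print('digit',f([[352,334],[400,334],[376,334]],37), 'stroke',np.degrees(np.arctan2(*(f([[397,300]],37)-f([[390,370]],37))[0][::-1])))
e=f([[450,42],[500,95]],73); print('bar end',e,e.mean(0))
print('bar edge upper',np.degrees(np.arctan2(*(f([[448,44]],73)-f([[345,150]],73))[0][::-1])))
digit("pics/w13.png",c)
E
```

```text
disc ctr z47 [[ 476.6 -239.5]] extents [[ 476.4 -216. ]
 [ 476.8 -263.1]
 [ 499.6 -239. ]
 [ 452.5 -239.9]]
screws [[ 426.5 -196.7]
 [ 433.5 -288.8]]
win [[ 448.  -228.5]
 [ 449.3 -255. ]
 [ 427.2 -256.2]
 [ 424.7 -230. ]] [ 437.3 -242.4]
digit [[ 437.5 -231.9]
 [ 437.6 -242.6]
 [ 437.6 -237.3]] stroke -4.542789480588906
bar end [[ 497.1 -248.7]
 [ 487.9 -258.2]] [ 492.5 -253.4]
bar edge upper -44.61935465260726
++++++++++++++++++++++++++++++++++++++++++++++++++..
++++++++++++++++++++++++++++++++++++++++++++++++++..
++++++++++++++++++++++++++++++++++++++++++++++++++..
+++++++++++++++++++++++++++++++++++++...++++++++++..
.+++++++++++++++++++++..................+###++++++..
.+++++..................................+##+++++++..
.+++++ .. ...............................+...+++++..
.+++++ ....### ..............................+++++..
.+++++ ....### ........###+.................++++++..
.+++++ ....### ....... ###+.................++++++..
.++++# .. +### ....... ###+..................+++++..
.++++# .. +### ....... ###..................+++++...
.+++++ .. ###+ ........###................  .+++
[... 1009 characters left out ...]
+.
..++++++.         ....  ...               .++++++++.
...+++++.         ...  .  .         ..+##+.++++++++.
...++++#+++       ......  .   ...++++++++++++++++++.
...++++#+++++++++++++++++++++++++++++++++.+++++++++.
...++++#+.+++++++++++++++.++++++++++++++++++++++++++
...+++++..+++.+++++++++++++++++++++++++++++++++++.++
...++++++++++++++++++++++++++++++++++++++++++++++.++
....+++++++++++++++++++++++++++++++++++++++++++++.+.
...+.+.++++++++++++++++++++++++++++++++.++.+.++++..+
...+.++++++++++++++++++.++.+++++.+..............+..+
.....++.++..++++..+..+..+..........++.+#          ..
.....++...............++.         ......            
......++          ......                            
  ......
```

Emit:
carry_out([
  {"dp": [25,4,0],"roll": 7,"gripper": 1},
  {"dp": [50,8,0],"roll": 14,"gripper": 1},
  {"dp": [71,12.5,0],"roll": 21,"gripper": 1},
  {"dp": [71,12.5,0],"roll": 28,"gripper": 0.5},
  {"dp": [71,12.5,0],"roll": 35,"gripper": 0},
  {"dp": [71,12.5,10],"roll": 42,"gripper": -0.2},
  {"dp": [71,12.5,30],"roll": 44,"gripper": -0.2},
  {"dp": [71,12.5,50],"roll": 44,"gripper": -0.2},
  {"dp": [71,12.5,65],"roll": 44,"gripper": -0.2},
  {"dp": [71,12.5,72],"roll": 44,"gripper": -0.2},
  {"dp": [71,12.5,72],"roll": 44,"gripper": -0.2},
  {"dp": [71,12.5,72],"roll": 44,"gripper": -0.2},
])

```text
clock: 30.68
eef_pos: [476.8, -239.7, 20.1]
eef_rot: [-3.142, -0.0, -0.763]
wrist_force: [-0.1, -0.3, 0.0]
finger_gap: 39.1
finger_force: 0.0
```

```bash
python3 -c "
from h import *
s=read_state();print(s['wrist_force'],s['finger_gap']);go(476.6,-239.5,18,np.radians(-44))"
```

```text
[-0.08613876 -0.25459621  0.0116957 ] 39.05618533039947
from [ 476.8 -239.7   20.1] [-3.142 -0.    -0.763] dp [-0.3 -0.   2.1] roll 0.3 dist 2 t 30.7 j6 1.8
```

Run:
```python
from h import *
np.set_printoptions(precision=1,suppress=True)
b={0:0,1:4,2:8,3:12}
for n in ("side","scene"):
    c=Cam(n); c.save(f"pics/{n}3.png")
    for i in range(4):
        q=c.px(cyl(609.5,-41,i)+[0,0,b[i]]); print(n,'pred',i,q.min(0),q.max(0))
    for d in models.cut_out(n,"tumbler_3")[:6]: print(round(d['p'],2),d['box'])
    g=cv2.cvtColor(c.im,6); x,y=c.px([[609.5,-41,80]])[0].astype(int)
    for r in g[y-32:y+38:2,x-30:x+30]: print(''.join(' .:-=+*#%@'[9-min(9,v//20)] for v in r))
```

```text
side pred 0 [283.2 226.3] [326.3 269. ]
side pred 1 [288.2 221. ] [320.7 263.6]
side pred 2 [290.9 213.9] [317.4 260. ]
side pred 3 [293.6 206.6] [314.1 256.3]
0.84 [297.0, 208.3, 316.8, 227.3]
0.81 [285.1, 228.7, 326.4, 266.5]
0.73 [287.0, 227.2, 321.3, 256.4]
0.67 [426.4, 195.6, 447.2, 236.4]
0.67 [366.6, 179.4, 401.0, 199.0]
0.53 [292.2, 218.2, 317.8, 244.6]
.......... ...:-=++==---------::::::-=*##*+-. ....      ...:
.................:=++==----------::::::-+*##+=:.       ...  
...................:-=++==---------::::::--+##*=-.     ..   
 ..................  .:-++==---------:::::::-=*##*-:.     ..
............ ...... ..  :-=++==---------::::::--*##*+-:.    
....... .... ....    ..  ..:-=++=---------:::::::-=*##*=:.  
.... ........ .       ....  ..-=++==---------::::::--+##*+-:
 ..  ........  .. .   ....    .:==++===---=-----::-::--=+##*
   . . ...  ..... .      .::===++++++++==---------:::::::-+*
.   . .     .....    . ..-+***+++++====++===---------::::::-
       .      .....    .-=***+*+++++=====+++==------=---:-::
                   ... .---+***+++++===--=+=+++==----=-=--:-
    
[... 3196 characters left out ...]
=========++++++++++***+=-:.       
         .:-=+==-----------==========+++++++****+++=-.      
         .-=+++=========--============++++++****+++++-.     
         .-+**+=====================+++++++++***+++++=.     
         .-+**+===-===============++++++++++****+++++=.     
         .:-=++===-============++++++++++++*****+++++=:     
        .:----===--=============+++++++++++*****+++++=:     
         :----------=========+===++++++++++++++++++**=:     
         :--=------------=====================+++****=:     
         :-===---===---=-======-===========++++++****=:     
         :-==-====================+====+++++++++++***=:     
         .-==========================++=+++++++++****=:
```

Both images show the tiered nest, T3's rim where it should be to 2–3 px, which is the same shift as T0's. Grip the knob and turn it.

Emit:
carry_out([
  {"dp": [0,0,0],"roll": 0,"gripper": -0.6},
  {"dp": [0,0,0],"roll": 0,"gripper": -0.9},
  {"dp": [0,0,0],"roll": 0,"gripper": -0.9},
  {"dp": [0,0,0],"roll": 0,"gripper": -0.9},
  {"dp": [0,0,0],"roll": 0,"gripper": -0.9},
  {"dp": [0,0,0],"roll": 0,"gripper": -0.9},
])

```text
clock: 31.38
eef_pos: [477.7, -239.1, 20.0]
eef_rot: [-3.14, -0.001, -0.764]
wrist_force: [7.5, 4.7, -1.5]
finger_gap: 14.0
finger_force: 19.9
```

Emit:
carry_out([
  {"dp": [0,0,0],"roll": -5,"gripper": -0.9},
  {"dp": [0,0,0],"roll": -10,"gripper": -0.9},
  {"dp": [0,0,0],"roll": -15,"gripper": -0.9},
  {"dp": [0,0,0],"roll": -20,"gripper": -0.9},
  {"dp": [0,0,0],"roll": -25,"gripper": -0.9},
  {"dp": [0,0,0],"roll": -30,"gripper": -0.9},
  {"dp": [0,0,0],"roll": -35,"gripper": -0.9},
  {"dp": [0,0,0],"roll": -40,"gripper": -0.9},
  {"dp": [0,0,0],"roll": -45,"gripper": -0.9},
  {"dp": [0,0,0],"roll": -50,"gripper": -0.9},
  {"dp": [0,0,0],"roll": -55,"gripper": -0.9},
  {"dp": [0,0,0],"roll": -58,"gripper": -0.9},
])

```text
clock: 32.38
eef_pos: [477.9, -238.1, 19.9]
eef_rot: [-3.14, -0.003, 0.254]
wrist_force: [8.9, 12.7, -0.5]
finger_gap: 13.6
finger_force: 20.0
```

Emit:
carry_out([
  {"dp": [0,0,0],"roll": -5,"gripper": -0.9},
  {"dp": [0,0,0],"roll": -10,"gripper": -0.9},
  {"dp": [0,0,0],"roll": -15,"gripper": -0.9},
  {"dp": [0,0,0],"roll": -20,"gripper": -0.9},
  {"dp": [0,0,0],"roll": -25,"gripper": -0.9},
  {"dp": [0,0,0],"roll": -30,"gripper": -0.9},
  {"dp": [0,0,0],"roll": -35,"gripper": -0.9},
  {"dp": [0,0,0],"roll": -40,"gripper": -0.9},
  {"dp": [0,0,0],"roll": -45,"gripper": -0.9},
  {"dp": [0,0,0],"roll": -51,"gripper": -0.9},
  {"dp": [0,0,0],"roll": -58,"gripper": -0.9},
  {"dp": [0,0,0],"roll": -58,"gripper": -0.9},
])

```text
clock: 33.38
eef_pos: [477.1, -237.4, 19.9]
eef_rot: [-3.141, -0.003, 1.269]
wrist_force: [4.1, 17.0, 5.4]
finger_gap: 13.9
finger_force: 20.0
```

Emit:
carry_out([
  {"dp": [0,0,0],"roll": 0,"gripper": -0.6},
  {"dp": [0,0,0],"roll": 0,"gripper": -0.3},
  {"dp": [0,0,0],"roll": 0,"gripper": 0},
  {"dp": [0,0,0],"roll": 0,"gripper": 0},
  {"dp": [0,0,0],"roll": 0,"gripper": 0},
  {"dp": [0,0,-30],"roll": 0,"gripper": 0},
  {"dp": [0,0,-70],"roll": 0,"gripper": 0},
  {"dp": [0,0,-70],"roll": 0,"gripper": 0},
  {"dp": [0,0,-70],"roll": 0,"gripper": 0},
])

```text
clock: 34.13
eef_pos: [477.6, -240.4, 91.7]
eef_rot: [3.138, 0.001, 1.261]
wrist_force: [0.3, 0.3, 1.0]
finger_gap: 47.1
finger_force: 0.0
```

Run:
```python
from h import *
c=Cam("wrist"); print(c.px([[437.3,-242.4,39],[476.6,-239.5,73]])); go(405,-227,90,0)
```

```text
[[273.38187405 261.01893205]
 [325.8208069  255.43708012]]
from [ 476.8 -239.9   90. ] [3.14  0.    1.261] dp [ -9.6 -72.3  -0. ] roll 72.2 dist 73 t 34.2 j6 -0.22
```

Emit:
carry_out([
  {"dp": [-2,-14,0],"roll": 7,"gripper": 0.3},
  {"dp": [-4,-30,0],"roll": 14,"gripper": 0.6},
  {"dp": [-6,-46,0],"roll": 21,"gripper": 1},
  {"dp": [-8,-62,0],"roll": 28,"gripper": 1},
  {"dp": [-9.5,-72,0],"roll": 35,"gripper": 1},
  {"dp": [-9.5,-72,0],"roll": 42,"gripper": 1},
  {"dp": [-9.5,-72,0],"roll": 49,"gripper": 1},
  {"dp": [-9.5,-72,0],"roll": 56,"gripper": 1},
  {"dp": [-9.5,-72,0],"roll": 63,"gripper": 1},
  {"dp": [-9.5,-72,0],"roll": 70,"gripper": 1},
  {"dp": [-9.5,-72,0],"roll": 72,"gripper": 1},
  {"dp": [-9.5,-72,0],"roll": 72,"gripper": 1},
])

```text
clock: 35.18
eef_pos: [404.6, -226.5, 88.6]
eef_rot: [-3.14, 0.002, 0.002]
wrist_force: [0.4, 0.1, 0.3]
finger_gap: 94.0
finger_force: 0.0
```

Run:
```python
from h import *
c=Cam("wrist"); c.save("pics/w14.png"); print(read_state()['eef_pos'],read_state()['eef_rot'])
digit("pics/w14.png",c)
```

```text
[ 404.66815887 -226.48087998   88.73261623] [-3.14057555e+00  1.52986362e-03  5.31026417e-03]
..++++++++++++++++++++++++++++++++++++++++++++++++++
..++++++++++++++++++++++++++++++++++++++++++++++++++
.++++++++++++++++++++++++++++++++++++++++....+++++++
..+++++++++++++++++++++++++................. .++++++
..++++++......................................++++++
..+++++..........     . ......................++++++
..+++++ .....................+++..............++++++
..+++++ ....... ################ .............++++++
..+++++ ........############+++# ............ ++++++
..+++++ .....   #++++++++++++#+# ............ #+++++
..+++++ .....   .    .......+#+# ............ #+++++
..+++++ .....             ..+#+# ............ #+++++
..+++++...                  +#+#............. ++++++
..+++++...                  .#+#    ......... +++++.
..+++++...                  .###         .....++++++
..+++++...                  .###              +++++.
..+++++...                  .###              ++++++
..++++++..                  .###              ++++++
...+++++..                  .###              ++++++
[... 684 characters left out ...]
#++++
....+++++.                              ..+#+++#++++
....++++++                         ..+#++++++++#++++
....++++++++++.          ....+++++++++++++++++++++++
....+++++++++++++++++++++++++++++++.++++++++++++++++
....++++#+++++++++++.+++++++++++++++++++++++++++++++
....++++++++++++++++++++++++++++++++++++++++++++++++
....++++++++++++++++++++++++++++++++++++++++++++++++
....+++.+++++++++++++++++++++++++++++++++++++++++++.
....+++.++++++++++++++++++++++++++++++.+++...+...+..
....+++++++++++++++..++++++...+...+.....+.......++  
....++++..++..........+..........++     .    .....  
.......+..+.......++          .....                 
...++          .....                                
.....
```

The window shows "7". Its glyph is about 2 px (0.04 rad) off centre, its stem is parallel to the window, and the turn count gives 4.40 rad, so it is well within tolerance. The gripper is clear of everything, so I'm handing in.

```bash
python3 -c "
from cell import manip
print(manip.sign_off())"
```

```text
the job is handed in; nothing more can be done
None
```

I handed the job in after about 35 s of robot time, but sign-off returned no verdict: the tumblers (1, 2 and 3; no tumbler 4 seen) are nested in the widest, the tool lies home point out, and the counter shows 7 within about 0.04 rad by my measurement.

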